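# Clear the setting block and close the bench caliper on a sleeve

## Task

The T-shaped setting block has been left between the jaws of the bench caliper: first press it fully home into its matching cutout in the foam insert. Then stand the plain steel sleeve (the one without a black band) upright on the caliper's plate between the jaws and close the sliding jaw until both jaws touch it, gently enough that the jaw does not tilt. Let go and leave the caliper closed on the sleeve; leave everything else where it is.

Things in the scene. Friction and masses are not known exactly. Their poses are not given: they have to be found in the camera images.
- caliper_stand: Fixed bench caliper, lying flat on a grey plate 116x236x8 mm; origin under the plate's centre, z up. Plate top z=8 mm. Beam along y at x=+30 mm, top z=20.5. Both jaws point to -x (x=28 to -34), 11 mm thick, z=12 to 22 mm; parts stand upright on the plate between them. Fixed jaw at the +y end, its face at y=+60 mm looking to -y. Beam end block at y=-101, top z=24 mm.
- fixed_jaw: The caliper's fixed steel jaw and head block (head at x = 13 to 47 mm, y = 65 to 95 mm of the stand, top z = 26 mm). It is part of the stand and shares its origin and axes. Mind what stands behind: a control box from about x = 0.64 m, and a shelf over the whole back of the bench from x = 0.67 m, 0.26 m up: keep the wrist in front of it.
- jaw_face (a point): Point on the fixed jaw's measuring face at plate height, at (-6, +60, 8) mm of the caliper_stand frame; a good line along which to measure is x = -6 mm, about 36 mm from the beam's centre line and 28 mm from the jaw tips.
- carriage (a joint): Opening between the two measuring faces in m: 0 closed, 0.075 fully open; it starts at 0.045 to 0.062. The sliding jaw moves along the stand's y, closing towards +y. Sliding friction about 1.5 N, no spring: it stays where it is left.
- slide_jaw: Sliding jaw with body (64 mm along y, 32 wide, top z=26 mm of the stand) and display. Origin on the beam's centre line, 18 mm above the stand's underside, 36 mm behind (-y of) its measuring face; axes as the stand's when square. It rocks about the vertical with a centring spring (4 N m/rad): force on the part tilts it, 5 N by about 0.045 rad.
- thumb_knob (a point): Centre of the top of the round orange thumb knob on the sliding jaw: upright, 14 mm diameter, standing 21 mm above the body's top (z = 26 to 47 mm of the stand), on the beam's centre line, 50 mm behind (-y of) the sliding measuring face. Pinch or push it to move the jaw.
- setting_block: Loose aluminium block, T-shaped in plan, 44 mm high, about 0.15 kg, blue stripe on top; starts standing between the jaws, its axes within 0.06 rad of the stand's. Origin at the underside, centre of the T's bar: bar 40 mm along x, 16 mm along y; stem 16 mm wide in x, reaching to y=-22 mm. z up.
- foam_insert: Fixed foam block 130 x 100 x 36 mm (charcoal over blue) with a T-shaped cutout and a round recess holding the shim ring. Origin at the centre of its underside, x along the 130 mm, z up. Behind it the measuring column reaches over the bench to x = 0.59 m at y = 0.345 m, 0.26 m up.
- foam_slot (a point): Setting block's origin when home: floor of the T cutout, 22 mm below the foam's top, at (-30, +7, 14) mm of foam_insert. The cutout lies like the block when their axes are parallel (same sense), 2.5 mm clearance all round. Foam lips at the ends of the T's bar grip the block; pushing past them takes 5 to 12 N, then it stays. Home, 22 mm of the block stand out.
- sleeve_2: The part to be measured: plain bright steel sleeve without any black band, upright cylinder 22 mm diameter x 58 mm high, about 0.08 kg. Origin at the centre of its foot. Stands loose on the bench in one of six places on the right, among the other sleeves and nuts.
- sleeve_1: Bystander: bright steel sleeve with a thin black band, 27 mm diameter x 62 mm, standing; origin at its foot.
- sleeve_3: Bystander: slim bright steel sleeve with a thin black band, 20 mm diameter x 68 mm, standing; origin at its foot.
- sleeve_4: Bystander: short black sleeve, 30 mm diameter x 36 mm, standing; origin at its foot.
- nozzle_nut_2: Bystander: brass-coloured nozzle nut, 24 x 27 x 31 mm, standing; origin at its foot.
- nozzle_nut_0: Bystander: dark grey nozzle nut, 21 x 24 x 31 mm, standing; origin at its foot.
- shim_ring: Bystander: black ring 40 mm diameter x 12 mm, lying in the foam's round recess; origin at its underside.
- hex_key: Bystander: black hexagon key 125 mm long, 8 mm thick, lying at the back right; origin at its middle.
- spanner: Bystander: bright spanner 197 mm long, 10 mm thick, lying at the back right; origin at its middle.
Not all that is in view belongs to the job. Of the things shaped like the setting_block, the aluminium one is meant. Leave any orange look-alike of the sleeve_2 alone.

How it is judged:
By the outcome, as a careful person would: the job done as asked, in the order asked, and still so for the second after the job is handed in, with the robot touching nothing.
It also fails if it takes over 72 s, if anything falls off the work surface, if the arm or the gripper's body presses on something with over 40 N, if the wrist force passes 120 N, or if a joint passes its speed limit or range.

## Robot

A 6-joint arm with a two-finger parallel gripper is mounted at the origin on a cart in front of the work surface, level with it; the furniture and walls round the work are solid. World frame = base frame: x ahead of the robot, y to its left, z up, the work surface at z = 0. Lengths are in mm, angles in rad, forces in N, time in s.
With the tool pointing down it reaches from about 350 to 975 mm from the base axis. Payload 7.1 kg.
Tool frame: the origin (TCP) lies midway between the tips of the shut fingers; the grasp point (between the pads) lies 19 mm behind it (ctrl.grip_depth is the distance from the TCP to the grasp point, in mm); z points along the fingers, y is the line along which they close (so a half turn about z gives the same grasp; the last joint's range is limited). The gripper opens to 88 mm and grips with 3 to 60 N. Pads are 20 mm wide; open, the fingers measure 115 mm over their backs; the gripper's body (75 mm by 178 mm) begins 61 mm behind the grasp point.
Start: joints at [-1.129, 0.423, 1.63, -0, 1.089, -0.019], TCP at [277.929, -559.785, 185.775] pointing down, gripper open.
Joint ranges: [-3, 3], [-0.9, 2.11], [0.09, 2.58], [-1.31, 4.45], [0.11, 2.69], [-2.54, 2.54]. Speed limits (rad/s): [2.39, 2.39, 3.01, 3.14, 3.14, 3.14].

## Interface

Orientations are given as a rotation vector (axis times angle).
In Python, from workcell import ctrl, cams gives the robot as it stands.
- The arm moves only by the tool move_arm, never from a script. Its argument "steps" is a list of rows, each a list of 3 entries, a list of its own where there are three numbers: the shift along the tool's x, y, z in units of 25 mm (1.0 is 25 mm), then the turn about the tool's z in units of 5 degrees (1.0 is 5 degrees), then the closure, from 0 (fully open) to 1 (shut). A call has 1 to 20 rows; each row shifts and turns the commanded pose from where the row before left it, along the tool's axes as they then stand; what a row does not reach is not made up. A row lasts 1/12 s, in which the tool goes at most 41.7 mm and 7.16 degrees, less where a joint would pass 70% of its speed; a pose out of reach is approached as far as the arm can. A call is refused whole if a number of a shift passes 1 or a number of a turn 1, either way. A call with a gripper value outside its range is refused whole. The fingers move at their own pace and stop on an object; the grip force is fixed at half the most. Time passes only in rows, so rows that do not move let the fingers close. It gives the time, the measured TCP pose, the force, the opening and the grip force at its end, in the units of the state.
- ctrl.get_obs(): the state, without advancing time (a new reading comes with each control period).
- cams.get_image(name): name is "side" or "top" or "wrist"; returns a dict with "image" (400x640x3 uint8, red, green, blue), "camera_matrix" (3x3 intrinsics, pixels), "xyz" and "rotation" of the camera in the world; the wrist camera has in their place "mount" (4x4, takes a point from camera to tool coordinates, whose origin is the TCP and whose axes are the flange's). Camera axes: x right, y down, z forward; pixel columns grow to the right and rows downward; lengths in mm; the calibration is good to about 2 mm. A picture is of the moment at which its call begins: read the wrist's pose just before it. There is no depth.
- ctrl.close_job(): hands the job in; it is judged then, once.
Trained networks look in the newest picture that a camera, given by its name, has taken for a name from the list of things; names that differ only in an ending like _2 or _b are one class to them, and where a whole thing is asked for, a point or a joint stands for the part that bears it (a point fixed in the world has none). Each returns a list of dicts, best first, with "p" (0 to 1); they miss things now and then, are a little off and sometimes report something else, mostly with a low value. They report only what shows in the picture. A call takes as long as a camera call. They do not tell look-alikes from the thing itself.
- cams.boxes_of(camera, thing): "rect" ([centre column, centre row, width, height] in pixels, round what is visible of it).
- cams.cut_out(camera, thing): "pixels" (400x640 bool, what is visible of it) and "rect" ([centre column, centre row, width, height] in pixels, round what is visible of it).
The state is a dict: "t": time; "qpos": joint angles; "qvel": joint speeds; "joint_torque": joint torques, N m; "ee_pos": TCP position; "orientation": TCP orientation; "ft_force": force on the tool from outside, world axes, zero at the start; "moment": the same for the moment, N m; "width": finger opening in mm; "grasp_force": force on a finger pad.
Only numpy, scipy, OpenCV 4.12 (cv2) and the standard library are available. Lean on these libraries where they do the work, as an engineer would, in place of code of your own. Each camera call takes 0.05 s, during which the arm holds its last target. There are 200 camera calls.

## Working session

There is one attempt and no reset: what is moved stays moved. The work goes in short steps, Python scripts to look and compute and a tool call to move; the robot and the scene stay as the last step left them, time stands still between calls to the robot, and variables do not carry over. Pictures are saved under pics/ and viewed, at most 10 in all, crops included, and the job is handed in when it is done.

Besides the shell and the picture viewer there is one more tool, called after ">>>" as a command line: name --argument value ..., lists and objects as JSON in quotes. move_arm: Moves the arm, as the interface text tells. Its arguments: {"type":"object","properties":{"steps":{"type":"array"}},"required":["steps"]}

```bash
mkdir -p pics; ls; python3 - <<'E'
from workcell import ctrl,cams
import cv2,numpy as np
o=ctrl.get_obs();print({k:np.round(v,3) for k,v in o.items()})
for n in("top","side"):
    d=cams.get_image(n);cv2.imwrite(f"pics/{n}0.png",d["image"][:,:,::-1]);print(n,d["camera_matrix"],d["xyz"],d["rotation"])
    for t in("caliper_stand","slide_jaw","setting_block","foam_insert","sleeve_2","thumb_knob","shim_ring"):
        print(t,[(np.round(b["rect"],1).tolist(),round(b["p"],2)) for b in cams.boxes_of(n,t)])
print(cams.get_image("wrist")["mount"],ctrl.grip_depth)
E
```

```text
pics
{'t': np.float64(0.0), 'qpos': array([-1.129,  0.424,  1.631, -0.   ,  1.089, -0.019]), 'qvel': array([-0.   ,  0.   , -0.001, -0.   , -0.001,  0.001]), 'joint_torque': array([ 1.0000e-03, -5.4462e+01, -2.7366e+01,  6.4000e-02,  2.3000e-02,
       -0.0000e+00]), 'ee_pos': array([ 277.656, -559.25 ,  185.   ]), 'orientation': array([-3.057e+00, -7.170e-01,  1.000e-03]), 'ft_force': array([0.226, 0.382, 0.132]), 'moment': array([ 0.008,  0.002, -0.013]), 'grasp_force': np.float64(0.0), 'width': np.float64(87.514)}
top [[383.28458946   0.         316.5618661 ]
 [  0.         383.28458946 201.1664345 ]
 [  0.           0.           1.        ]] [ 364.88910844  -80.84835338 1087.90567332] [-2.133996    2.1506212  -0.13045642]
caliper_stand [([291.6, 204.6, 86.1, 55.1], 0.88), ([426.9, 168.6, 63.4, 17.5], 0.17)]
slide_jaw [([302.1, 201.9, 29.9, 28.9], 0.92), ([292.1, 206.4, 87.6, 53.1], 0.24)]
setting_block [([409.5, 253.3, 13.3, 15.6], 0.66), ([275.2, 203.3, 12.8, 18.6], 0.6)]
foam_insert []
sleeve_2 [([402.1, 225.9, 15.3, 12.4], 0.68), ([374.1, 192.4, 10.7, 9.1], 0.61), ([430.3, 220
[... 615 characters left out ...]
1, 35.2, 14.1], 0.57), ([320.5, 221.8, 48.3, 34.9], 0.32)]
sleeve_2 [([338.1, 254.7, 11.6, 35.3], 0.68), ([357.2, 270.5, 7.2, 26.7], 0.65), ([375.8, 279.4, 14.6, 28.5], 0.64), ([327.3, 245.1, 15.6, 17.7], 0.6), ([358.8, 238.6, 6.0, 24.1], 0.51)]
thumb_knob [([310.6, 213.9, 16.7, 9.2], 0.71), ([360.0, 236.8, 10.6, 28.1], 0.61), ([312.0, 215.4, 16.2, 7.5], 0.59), ([310.6, 204.8, 17.1, 13.3], 0.39)]
shim_ring []
[[ 3.85701251e-05 -9.55946861e-01 -2.93539772e-01  8.09286613e+01]
 [ 9.99999650e-01  2.82060464e-04 -7.87166596e-04 -2.94523126e-01]
 [ 8.35285400e-04 -2.93539639e-01  9.55946537e-01 -1.98482871e+02]
 [ 0.00000000e+00  0.00000000e+00  0.00000000e+00  1.00000000e+00]] 18.700000000000003
```

```bash
python3 - <<'E'
import cv2
t=cv2.imread("pics/top0.png");s=cv2.imread("pics/side0.png")
cv2.imwrite("pics/a.png",cv2.resize(t[130:280,160:480],(800,375),interpolation=cv2.INTER_CUBIC)) 
cv2.imwrite("pics/b.png",cv2.resize(s[160:310,240:440],(800,600),interpolation=cv2.INTER_CUBIC))
E
```

```text
(no output)
```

View pics/a.png

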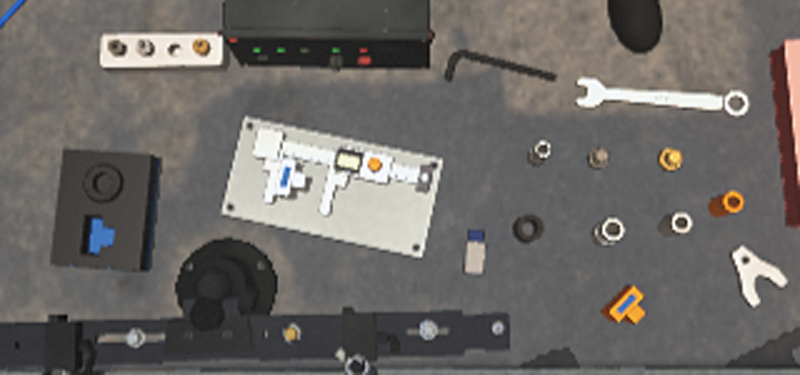

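View pics/b.png

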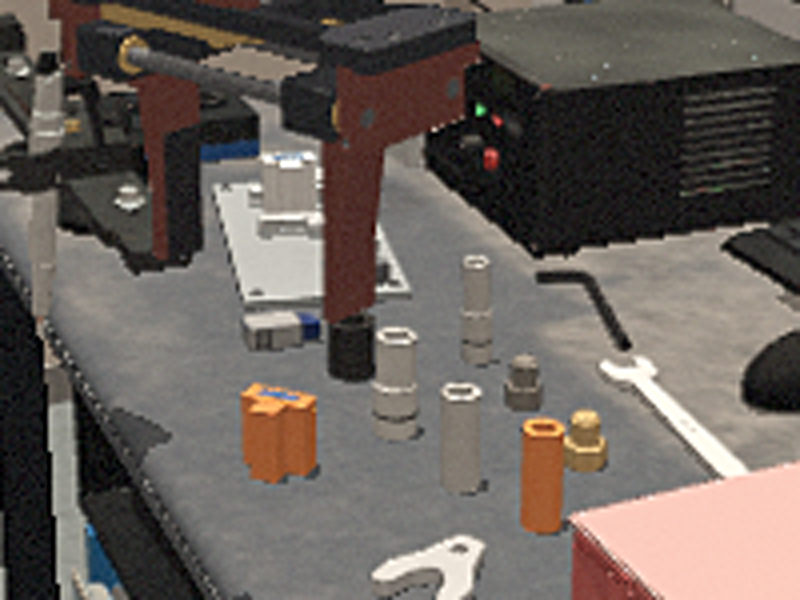

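In a.png/b.png the aluminium T is between the jaws (top px ≈ (275,203)). Steel-sleeve candidates are top (375,191) slim and banded, (404,222) thick and banded, and (432,219) plain. The side view, b(461,438), also shows no band on the third, so that is sleeve_2. The orange T and orange sleeve are look-alikes, so I'll leave them alone.

```bash
cat > h.py <<'E'
from workcell import ctrl,cams
import cv2,numpy as np
from scipy.spatial.transform import Rotation as R
from scipy.optimize import least_squares
def cam(n):
    o=ctrl.get_obs();d=cams.get_image(n);K=d["camera_matrix"]
    if n=="wrist":
        Rt=R.from_rotvec(o["orientation"]).as_matrix();M=d["mount"]
        return d["image"],K,Rt@M[:3,:3],o["ee_pos"]+Rt@M[:3,3]
    r=np.array(d["rotation"]);r=R.from_rotvec(r).as_matrix() if r.ndim==1 else r
    return d["image"],K,r,np.array(d["xyz"])
def proj(c,P):
    p=(np.atleast_2d(P)-c[3])@c[2];return (p[:,:2]/p[:,2:])@np.diag([c[1][0,0],c[1][1,1]])+c[1][:2,2]
def ray(c,uv,z):
    v=c[2]@np.linalg.inv(c[1])@[uv[0],uv[1],1];return c[3]+v*(z-c[3][2])/v[2]
E
python3 - <<'E'
from h import *
t=cam("top");s=cam("side")
print("tcp",proj(t,[278,-559,185]),proj(s,[278,-559,185]))
for n,uv,z in[("sleeve",(432,219),58),("plateTL",(160+247/2.5,130+118/2.5),8),("plateTR",(160+441/2.5,130+160/2.5),8),("plateBR",(160+420/2.5,130+257/2.5),8),("plateBL",(160+221/2.5,130+213/2.5),8),
 ("knob",(160+375/2.5,130+164/2.5),47),("block",(275,202),52),("slot",(160+100/2.5,130+235/2.5),14),("foamTL",(160+64/2.5,130+150/2.5),36),("foamTR",(160+154/2.5,130+156/2.5),36),("foamBR",(160+143/2.5,130+271/2.5),36),("foamBL",(160+52/2.5,130+264/2.5),36)]:
    print(n,ray(t,uv,z).round())
p=ray(t,(432,219),58);p[2]=29;print("sleeve in side",proj(s,p))
cv2.imwrite("pics/c.png",np.vstack([t[0][:,:,::-1][180:400],cv2.resize(s[0][:,:,::-1][205:300,290:410],(640,507//1),interpolation=cv2.INTER_CUBIC)[:380]]))
E
```

```text
tcp [[532.95929098 291.40124806]] [[305.35076939 250.74369698]]
sleeve [ 457. -374.   58.]
plateTL [586. 102.   8.]
plateTR [ 535. -120.    8.]
plateBR [425. -95.   8.]
plateBL [476. 130.   8.]
knob [525. -46.  47.]
block [508.  49.  52.]
slot [452. 265.  14.]
foamTL [546. 302.  36.]
foamTR [538. 201.  36.]
foamBR [410. 209.  36.]
foamBL [419. 310.  36.]
sleeve in side [[354.75145555 268.83269518]]
```

View pics/c.png

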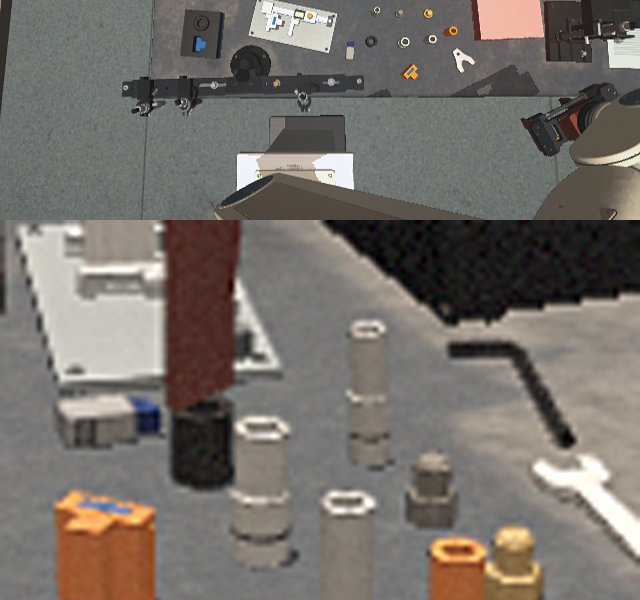

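```bash
python3 - <<'E'
from h import *
t=cam("top");s=cam("side")
im=s[0][:,:,::-1].copy()
for uv in[(363,263),(249,237),(303,273),(140,265)]:
    print(uv,[ (z,proj(s,ray(t,uv,z))[0].round(0).tolist()) for z in(0,100,200,300,400)])
cv2.imwrite("pics/d.png",cv2.resize(im[90:330,140:460],(800,600),interpolation=cv2.INTER_CUBIC))
E
```

```text
(363, 263) [(0, [282.0, 256.0]), (100, [280.0, 218.0]), (200, [278.0, 177.0]), (300, [276.0, 135.0]), (400, [274.0, 92.0])]
(249, 237) [(0, [275.0, 211.0]), (100, [274.0, 182.0]), (200, [273.0, 151.0]), (300, [271.0, 118.0]), (400, [270.0, 83.0])]
(303, 273) [(0, [255.0, 234.0]), (100, [255.0, 200.0]), (200, [255.0, 164.0]), (300, [256.0, 127.0]), (400, [256.0, 87.0])]
(140, 265) [(0, [231.0, 186.0]), (100, [232.0, 163.0]), (200, [234.0, 137.0]), (300, [236.0, 108.0]), (400, [237.0, 77.0])]
```

View pics/d.png

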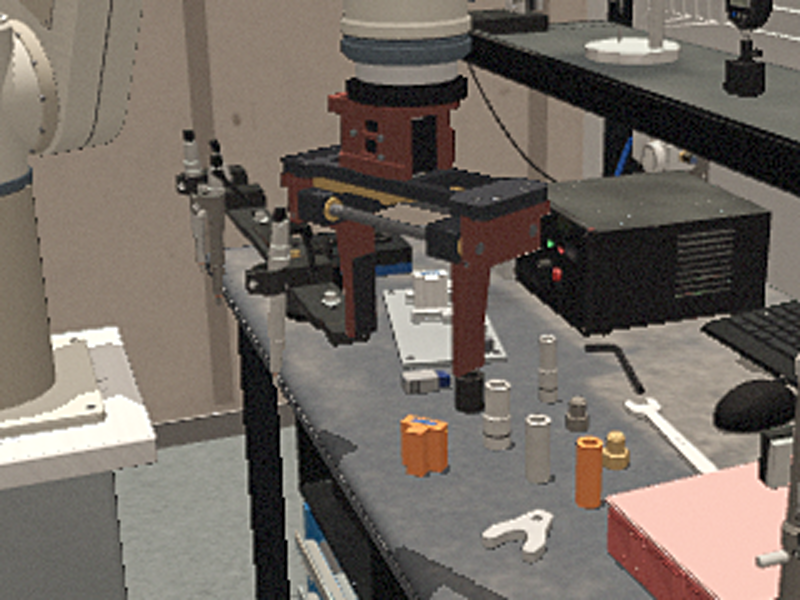

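The picture shows the robot with its open gripper. A black rail with pens, about 100 mm high, runs in front of the bench at x≈200. I'll raise, turn, and travel over everything at z≈260.

>>> move_arm --steps '[[[0, 0, -0.3], -1, 0], [[0, 0, -0.3], -1, 0], [[0, 0, -0.3], -1, 0], [[0, 0, -0.3], -1, 0], [[0, 0, -0.3], -1, 0], [[0, 0, -0.3], -1, 0], [[0, 0, -0.3], -1, 0], [[0, 0, -0.3], -1, 0], [[0, 0, -0.3], -1, 0], [[0, 0, -0.3], -1, 0], [[1, 0.4, 0], 0, 0], [[1, 0.4, 0], 0, 0], [[1, 0.4, 0], 0, 0], [[1, 0.4, 0], 0, 0], [[1, 0.3, 0], 0, 0], [[1, 0.3, 0], 0, 0], [[1, 0.3, 0], 0, 0], [[1, 0.3, 0], 0, 0], [[1, 0, 0], 0, 0], [[1, 0, 0], 0, 0]]'

```text
t: 2.72
ee_pos: [405.2, -332.1, 260.8]
orientation: [2.468, 1.943, 0.0]
ft_force: [0.3, -0.1, 0.7]
width: 87.7
grasp_force: 0.0
```

>>> move_arm --steps '[[[1, 0, 0], -0.2, 0], [[1, 0, 0], 0, 0], [[1, 0, 0], 0, 0], [[1, 0, 0], 0, 0], [[1, 0, 0], 0, 0], [[1, 0, 0], 0, 0], [[1, 0, 0], 0, 0], [[1, 0, 0], 0, 0], [[1, 0, 0], 0, 0], [[1, 0, 0], 0, 0], [[1, 0, 0], 0, 0], [[1, 0, 0], 0, 0], [[1, 0, 0], 0, 0], [[1, 0, 0], 0, 0], [[1, 0, 0], 0, 0], [[0, 0, 0.5], 0, 0], [[0, 0, 0.5], 0, 0], [[0, 0, 0], 0, 0], [[0, 0, 0], 0, 0]]'

```text
t: 4.3
ee_pos: [486.5, 32.7, 235.5]
orientation: [-2.451, -1.964, 0.002]
ft_force: [0.3, -0.6, 0.3]
width: 87.7
grasp_force: 0.0
```

```bash
python3 - <<'E'
from h import *
w=cam("wrist");cv2.imwrite("pics/w1.png",w[0][:,:,::-1])
for t in("setting_block","foam_insert","slide_jaw","fixed_jaw","thumb_knob","caliper_stand"):
    print(t,[(np.round(b["rect"],1).tolist(),round(b["p"],2)) for b in cams.boxes_of("wrist",t)])
np.savez("w1.npz",K=w[1],R=w[2],c=w[3]);print(w[3])
E
```

```text
setting_block [([339.1, 153.0, 32.5, 30.0], 0.95)]
foam_insert [([272.9, 14.1, 123.0, 28.1], 0.89)]
slide_jaw [([345.5, 200.4, 65.7, 49.4], 0.81)]
fixed_jaw [([345.2, 121.7, 71.2, 25.7], 0.94)]
thumb_knob [([344.8, 202.9, 60.7, 54.0], 0.58)]
caliper_stand [([339.9, 173.1, 94.4, 165.2], 0.76)]
[504.24360891 111.96770731 433.96396905]
```

View pics/w1.png

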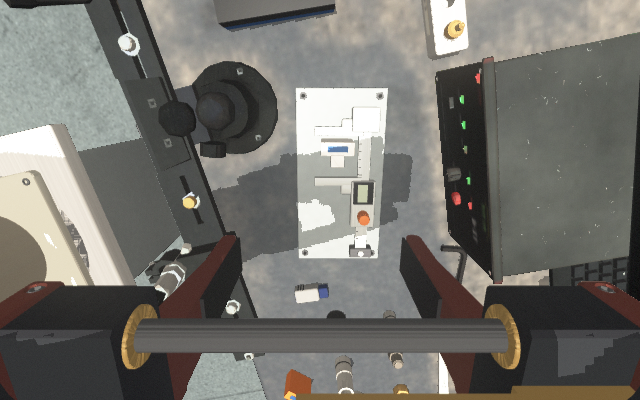

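```bash
python3 - <<'E'
from h import *
im=cv2.imread("pics/w1.png");d=np.load("w1.npz");c=(None,d["K"],d["R"],d["c"])
for uv,l in zip([(296.5,88.5),(386.5,88.5),(379,258),(300.5,258)],"abcd"):print(l,ray(c,uv,8).round(1))
A=cv2.resize(im[100:240,290:390],(500,600*1*700//700),interpolation=cv2.INTER_CUBIC)
cv2.imwrite("pics/e.png",cv2.resize(im[95:215,295:395],(500,600),interpolation=cv2.INTER_CUBIC))
E
```

```text
a [477.5 131.9   8. ]
b [586.5 107.5   8. ]
c [ 538.7 -120.5    8. ]
d [427.4 -95.8   8. ]
```

View pics/e.png

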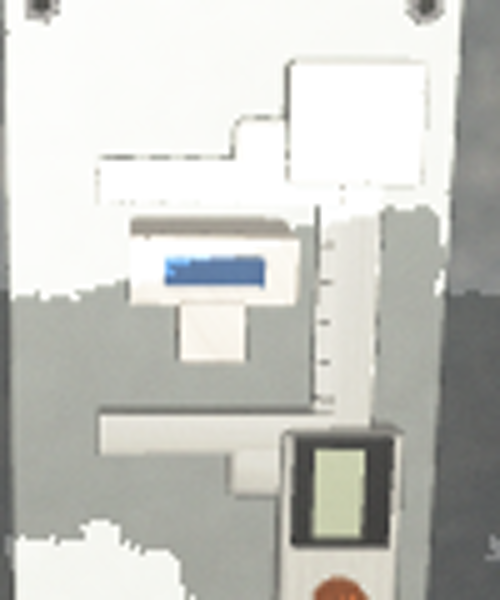

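```bash
python3 - <<'E'
from h import *
d=np.load("w1.npz");c=(None,d["K"],d["R"],d["c"])
r=lambda x,y,z:ray(c,(295+x/5,95+y/5),z)
px=[(131,236),(299,239),(297,305),(130,303),(178,362),(246,362)]
m=np.array([[-20,8],[20,8],[20,-8],[-20,-8],[-8,-22],[8,-22]])
P=np.array([r(x,y,52)[:2] for x,y in px])
def f(q): return (m@np.array([[np.cos(q[2]),np.sin(q[2])],[-np.sin(q[2]),np.cos(q[2])]])+q[:2]-P).ravel()
s=least_squares(f,[508,49,-.2]);print("block",s.x.round(3),s.fun.round(1))
y=-.217;X=np.array([np.cos(y),np.sin(y)]);Y=np.array([-np.sin(y),np.cos(y)]);O=np.array([506.5,5])
st=lambda p:((p[:2]-O)@np.array([X,Y]).T).round(1)
print("fixed edge",st(r(100,205,22)),st(r(230,207,22)),"slide edge",st(r(100,410,22)),st(r(280,411,22)),"knob",st(ray(c,(363,218),47)),"block",st(s.x))
E
```

```text
block [ 5.1154e+02  5.3767e+01 -2.3100e-01] [-0.3  0.3  0.5  0.3  0.2 -0.2 -0.3 -0.   0.1 -0.1 -0.2 -0.2]
fixed edge [-32.9  60.8] [-0.3 60.2] slide edge [-33.3   8.3] [13.5  7.9] knob [ 27.7 -39.3] block [-5.6 48.7]
```

>>> move_arm --steps '[[[0.52, 0.4, 1], 0.1, 0], [[0.52, 0.4, 1], 0, 0], [[0, 0, 1], 0, 0], [[0, 0, 1], 0, 0], [[0, 0, 1], 0, 0], [[0, 0, 1], 0, 0], [[0, 0, 0.6], 0, 0], [[0, 0, 0.5], 0, 0], [[0, 0, 0], 0, 0], [[0, 0, 0], 0, 0]]'

```text
t: 5.48
ee_pos: [512.0, 53.4, 58.1]
orientation: [-2.46, -1.953, 0.001]
ft_force: [-0.3, 0.3, 1.1]
width: 88.0
grasp_force: 0.0
```

>>> move_arm --steps '[[[0, 0, 0.5], 0, 0], [[0, 0, 0.54], 0, 0], [[0, 0, 0], 0, 0], [[0, 0, 0], 0, 0.4], [[0, 0, 0], 0, 0.5], [[0, 0, 0], 0, 0.7], [[0, 0, 0], 0, 1], [[0, 0, 0], 0, 1], [[0, 0, 0], 0, 1], [[0, 0, 0], 0, 1], [[0, 0, 0], 0, 1], [[0, 0, 0], 0, 1]]'

```text
t: 6.48
ee_pos: [512.2, 53.5, 32.3]
orientation: [-2.46, -1.954, 0.0]
ft_force: [0.4, 0.7, -0.2]
width: 31.1
grasp_force: 0.0
```

```bash
python3 - <<'E'
from h import *
w=cam("wrist");im=w[0][:,:,::-1];print({k:np.round(v,2) for k,v in ctrl.get_obs().items() if k in("width","grasp_force","ft_force")})
cv2.imwrite("pics/w2.png",im[60:360,160:520])
E
```

```text
{'ft_force': array([ 0.43, -0.03, -0.66]), 'grasp_force': np.float64(0.0), 'width': np.float64(27.61)}
```

View pics/w2.png

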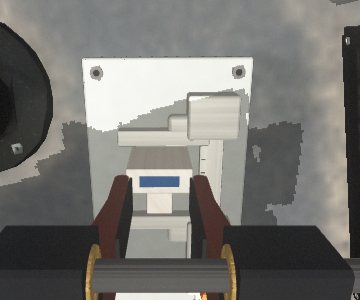

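```bash
python3 - <<'E'
from h import *
w=cam("wrist")
print(proj(w,[[511.5,53.8,52],[511.5,53.8,32],[511.5,53.8,8]]).round(), ray(w,(320,242),52))
T=np.array([512.2,53.5,32.3]);x=np.array([.23,.973,0]);y=np.array([.973,-.23,0])
for s in(14,-14):
  for u in(10,-10):print(proj(w,[T+s*y+u*x,T+s*y+u*x+[0,0,20]]).round().tolist())
for t in("setting_block",):
    print([(np.round(b["rect"],1).tolist(),round(b["p"],2)) for b in cams.boxes_of("wrist",t)])
o=ctrl.get_obs();print(o["width"],o["grasp_force"],o["t"])
cv2.imwrite("pics/w3.png",cv2.resize(w[0][:,:,::-1][180:310,250:390],(644,598),interpolation=cv2.INTER_CUBIC))
E
```

```text
[[320. 242.]
 [320. 229.]
 [320. 216.]] [511.62271216  53.43986579  52.        ]
[[343.0, 215.0], [345.0, 226.0]]
[[342.0, 243.0], [344.0, 257.0]]
[[299.0, 215.0], [297.0, 226.0]]
[[300.0, 243.0], [298.0, 257.0]]
[([320.9, 239.9, 66.6, 66.8], 0.88)]
19.240885266365154 0.0 6.6333
```

View pics/w3.png

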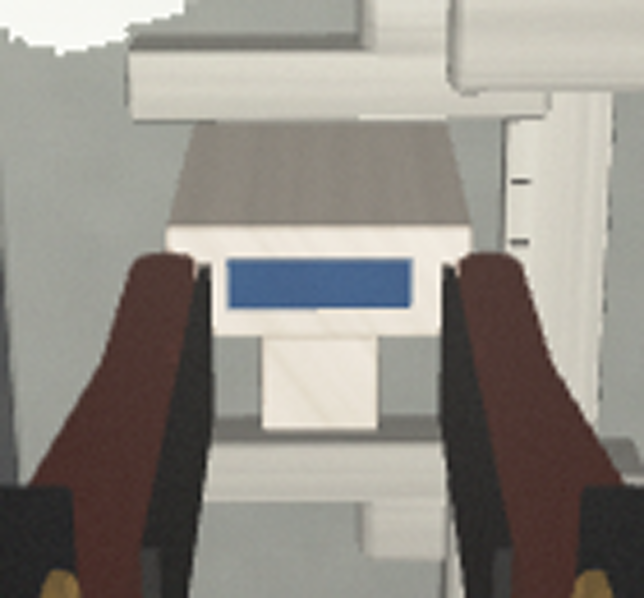

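```bash
python3 - <<'E'
from h import *
o=ctrl.get_obs();w=cam("wrist");print(o["width"],o["grasp_force"],o["t"],w[1][0,0])
b=[x["rect"] for x in cams.boxes_of("wrist","setting_block")];print(np.round(b,1))
for im in (cv2.imread("pics/w1.png")[:,:,::-1],w[0]):
    h=im.astype(int);m=((h[:,:,0]>h[:,:,1]*1.3)&(h[:,:,0]>h[:,:,2]*1.3)&(h[:,:,0]<140)&(h[:,:,0]>40))
    for side in(slice(150,320),slice(320,480)):
        mm=m[:,side].copy();n,l,s,_=cv2.connectedComponentsWithStats(mm.astype(np.uint8))
        i=1+np.argmax(s[1:,4]);print("comp",s[i]+[side.start,0,0,0,0])
for r in range(225,290,6):
    print(r,"".join("R" if p[0]>1.3*p[1] and p[0]<150 else "#" if max(p)<70 else "B" if p[2]>1.4*p[0] else "." if max(p)>190 else "o" for p in w[0][r,270:372].astype(int)))
E
```

```text
19.240885266365154 0.0 6.6333 324.6895262411283
[]
comp [ 159  235   77   83 2166]
comp [ 407  235   73   83 2121]
comp [ 267  236   33   82 1238]
comp [ 342  236   33   82 1229]
225 oooooooooooooooooooooooooooooooooooooooooooooooooooooooooooooooooooooooooooooooooooooooooo............
231 oooooooooooooooo...................................................................ooooooo............
237 oooooooooooooooooRRRRRRRRRRRRRBBBBBBBBBBBBBBBBBBBBBBBBBBBBBBBBBBBBBBBoo.oRRRRRRRRRRRRooooo............
243 oooooooooooooooRRRRRRRRRRRRRRo###BBBBBBBBBBBBBBBBBBBBBBBBBBBBBBBBBBBB###oRRRRRRRRRRRRRRoo.............
249 oooooooooooooRRRRRRRRRRRRRRRo####o..................................o####oRRRRRRRRRRRRRRR.............
255 ooooooooooooRRRRRRRRRRRRRRRR#####oooo.........................ooooooo#####RRRRRRRRRRRRRRRRo...........
261 ooooooooooRRRRRRRRRRRRRRRRR######oooo.........................ooooooo######RRRRRRRRRRRRRRRRRR.........
267 ooooooRRRRRRRRRRRRRRRRRRRR########ooo.........................ooooooo#######RRRRRRRRRRRRRRRRRRRRo.....
273 oooRRRRRRRRRRRRRRRRRRRRRR########oooooooooooooooooooooooooooooooooooo########RRRRRRRRRRRRRRRRRRRRRRo..
279 RRRRRRRRRRRRRRRRRRRRRRRR########o....................................o########RRRRRRRRRRRRRRRRRRRRRRRR
285 ###RR##R#RRRRRRRRRRRRRR#########o...............................o....o#########RRRRRRRRRRRRR#R##R#####
```

The fingertips pass over the block top. Three cues agree: the tip row in the wrist image, the pixel scale of the opening, and the side view at the start. The real tips sit about 33 mm above the reported TCP. I'll reopen and go 31 mm deeper.

>>> move_arm --steps '[[[0, 0, 0], 0, 0], [[0, 0, 0], 0, 0], [[0, 0, 0], 0, 0], [[0, 0, 0], 0, 0], [[0, 0, 0], 0, 0], [[0, 0, 0], 0, 0], [[0, 0, 0], 0, 0], [[0, 0, 0], 0, 0], [[0, 0, 0], 0, 0], [[0, 0, 0.3], 0, 0], [[0, 0, 0.3], 0, 0], [[0, 0, 0.3], 0, 0], [[0, 0, 0.34], 0, 0], [[0, 0, 0], 0, 0]]'

```text
t: 7.9
ee_pos: [510.8, 53.4, -0.7]
orientation: [-2.459, -1.952, 0.004]
ft_force: [-0.3, 0.1, -0.4]
width: 87.8
grasp_force: 0.0
```

>>> move_arm --steps '[[[0, 0, 0], 0, 0.4], [[0, 0, 0], 0, 0.5], [[0, 0, 0], 0, 1], [[0, 0, 0], 0, 1], [[0, 0, 0], 0, 1], [[0, 0, 0], 0, 1], [[0, 0, 0], 0, 1], [[0, 0, 0], 0, 1], [[0, 0, 0], 0, 1], [[0, 0, 0], 0, 1], [[0, 0, 0], 0, 1]]'

```text
t: 8.82
ee_pos: [512.3, 53.5, 1.4]
orientation: [2.46, 1.954, 0.0]
ft_force: [-0.3, -0.3, 3.3]
width: 39.7
grasp_force: 30.0
```

>>> move_arm --steps '[[[0, 0, -0.3], 0, 1], [[0, 0, -0.5], 0, 1], [[0, 0, -1], 0, 1], [[0, 0, -1], 0, 1], [[0, 0, -1], 0, 1], [[0.4, -0.4, -1], 0, 1], [[0.4, -0.4, -1], 0, 1], [[0.4, -0.4, -1], 0, 1], [[0.5, -0.5, -0.8], 0, 1], [[0.5, -0.5, -0.4], 0, 1], [[0, 0, 0], -1, 1], [[0, 0, 0], -0.9, 1], [[0, 0, 0], 0, 1], [[0, 0, 0], 0, 1], [[0, 0, 0], 0, 1]]'

```text
t: 10.07
ee_pos: [470.9, 119.4, 201.2]
orientation: [-2.293, -2.148, 0.001]
ft_force: [-0.3, 0.6, -2.8]
width: 39.8
grasp_force: 30.0
```

```bash
python3 - <<'E'
from h import *
o=ctrl.get_obs();print(o["ee_pos"],o["width"],o["grasp_force"],o["ft_force"],o["orientation"])
w=cam("wrist");cv2.imwrite("pics/w4.png",w[0][:,:,::-1]);np.savez("w4.npz",K=w[1],R=w[2],c=w[3])
for t in("setting_block","foam_insert","shim_ring"):
    print(t,[(np.round(b["rect"],1).tolist(),round(b["p"],2)) for b in cams.boxes_of("wrist",t)])
F=lambda p:np.array([478,255.5])+np.array(p)@np.array([[np.cos(-.063),np.sin(-.063)],[-np.sin(-.063),np.cos(-.063)]])
for p in[(-65,-50),(65,-50),(65,50),(-65,50)]:print(proj(w,[*F(p),36]).round(0))
r=proj(w,[*F((-30,2)),36])[0].astype(int);c=w[0][:,:,::-1]
r0=max(r[1]-60,0);c0=r[0]-50;print(r0,c0)
cv2.imwrite("pics/w4c.png",cv2.resize(c[max(r0-10,0):r0+140,c0-10:c0+190],(800,600),interpolation=cv2.INTER_CUBIC))
E
```

```text
[470.92419732 119.38128293 201.16337859] 39.81550515534824 29.999607503414154 [-0.32636853  0.58411204 -2.76418172] [-2.29259156e+00 -2.14760679e+00  6.32970960e-04]
setting_block [([319.2, 263.9, 76.3, 79.0], 0.94), ([377.9, 386.1, 14.3, 12.5], 0.53)]
foam_insert []
shim_ring [([349.9, 37.6, 41.5, 48.8], 0.96)]
[[258.  95.]]
[[380.  95.]]
[[385. -13.]]
[[252. -12.]]
0 239
```

View pics/w4c.png

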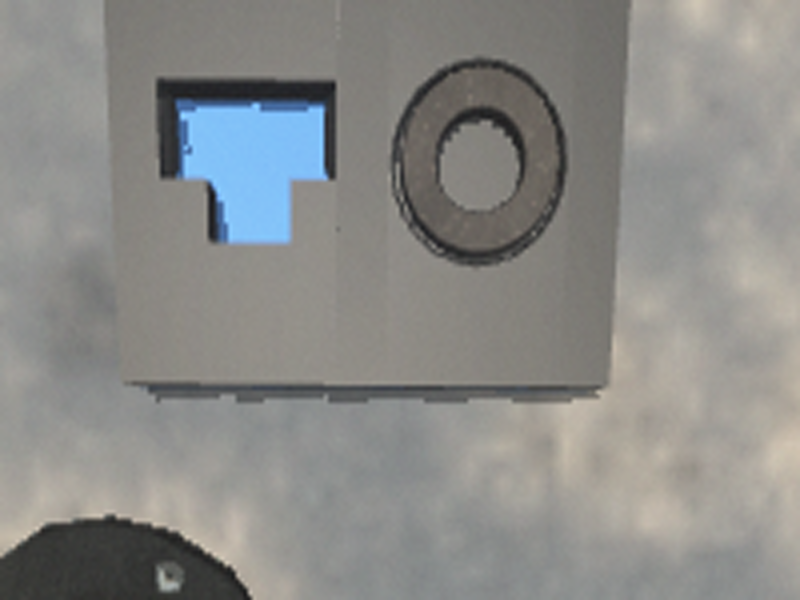

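```bash
python3 - <<'E'
from h import *
d=np.load("w4.npz");c=(None,d["K"],d["R"],d["c"])
px=[(158,79),(335,79),(335,180),(161,180),(210,243),(291,243)]
m=np.array([[-22.5,10.5],[22.5,10.5],[22.5,-10.5],[-22.5,-10.5],[-10.5,-24.5],[10.5,-24.5]])
P=np.array([ray(c,(229+x/4,y/4),36)[:2] for x,y in px])
rot=lambda a:np.array([[np.cos(a),np.sin(a)],[-np.sin(a),np.cos(a)]])
s=least_squares(lambda q:(m@rot(q[2])+q[:2]-P).ravel(),[450,264,-.06]);print(s.x.round(3),s.fun.round(1))
e=[(125,384),(608,386)];a,b=[ray(c,(229+x/4,y/4),36)[:2] for x,y in e];print(a,b,np.linalg.norm(b-a),np.arctan2(*(b-a)[::-1]),"slot", ((a+b)/2).round(1)+ (np.array([-30,57])@rot(np.arctan2(*(b-a)[::-1]))))
o=ctrl.get_obs();r=o["orientation"];psi=2*np.arctan2(r[1],r[0]);print(psi,psi%(2*np.pi))
E
```

```text
[ 4.50212e+02  2.66960e+02 -6.60000e-02] [-0.5 -1.6  0.2 -1.7  0.5  0.4 -0.1  0.4 -0.   1.3  0.   1.3]
[412.03184687 208.75993106] [540.59512098 199.84979336] 128.87166485631283 -0.06919482148293095 slot [450.31274843 263.23778717]
-4.776418126974012 1.506767180205574
```

The crop shows the T cutout's blue floor and the ring to its right, but at the edge of the image. I'll go 80 mm closer, so the camera is straight above, and measure the blue floor numerically.

>>> move_arm --steps '[[[0.8, -0.2, 0], 0, 1], [[0.8, -0.2, 0], 0, 1], [[0.8, -0.2, 0], 0, 1], [[0.8, -0.2, 0], 0, 1], [[0, 0, 0], 0, 1], [[0, 0, 0], 0, 1], [[0, 0, 0], 0, 1]]'

```text
t: 10.85
ee_pos: [456.1, 200.3, 201.1]
orientation: [2.29, 2.151, -0.001]
ft_force: [0.6, 0.2, -1.8]
width: 39.7
grasp_force: 30.0
```

```bash
cat > slot.py <<'E'
from h import *
o=ctrl.get_obs();r=o["orientation"];print(o["ee_pos"],(2*np.arctan2(r[1],r[0]))%(2*np.pi))
w=cam("wrist");im=w[0].astype(int);cv2.imwrite("pics/w5.png",w[0][:,:,::-1])
m=((im[:,:,2]>im[:,:,0]*1.35)&(im[:,:,2]>60)).astype(np.uint8)
g=proj(w,[450,263,14])[0];print("guess",g)
n,l,s,ce=cv2.connectedComponentsWithStats(m)
for i in range(1,n):
    if s[i,4]>60:print(s[i],ce[i].round(1))
i=min((i for i in range(1,n) if s[i,4]>300),key=lambda i:np.hypot(*(ce[i]-g)))
k=(l==i)
T=np.array([[-22.5,10.5],[22.5,10.5],[22.5,-10.5],[10.5,-10.5],[10.5,-24.5],[-10.5,-24.5],[-10.5,-10.5],[-22.5,-10.5]])
def iou(q,z):
    a=q[2];P=T@np.array([[np.cos(a),np.sin(a)],[-np.sin(a),np.cos(a)]])+q[:2]
    uv=proj(w,np.c_[P,np.full(8,z)]);M=np.zeros(k.shape,np.uint8);cv2.fillPoly(M,[np.round(uv*16).astype(np.int32)],255,cv2.LINE_AA,4)
    M=M/255.;return -np.minimum(M,k).sum()/np.maximum(M,k).sum()
from scipy.optimize import minimize
b=min((minimize(iou,[450+dx,264+dy,-.066],args=(14,),method="Nelder-Mead",options=dict(initial_simplex=np.array([[450+dx,264+dy,-.066],[453+dx,264+dy,-.06],[450+dx,267+dy,-.06],[450+dx,264+dy,-.03]]))) for dx in(0,4) for dy in(-3,3)),key=lambda b:b.fun)
print(b.x.round(3),b.fun)
for r in range(s[i,1]-3,s[i,1]+s[i,3]+3,4):
    print(r,"".join("B" if m[r,c] else "#" if im[r,c].max()<75 else "." for c in range(s[i,0]-12,s[i,0]+s[i,2]+12)))
E
python3 slot.py
```

```text
[456.12737737 200.2594256  201.09642019] 1.5081101600189954
guess [312.03570529 117.2244904 ]
[570   0  70  42 722] [606.8  19. ]
[293 102  38  32 918] [311.4 115.2]
[297 261  48  12 556] [320.4 266.5]
[ 4.50174e+02  2.69622e+02 -7.40000e-02] -0.8675086602934836
99 ..............................................................
103 ..........###BBBBBBBBBBBBBBBBBBBBBBBBBBBBBBBBBBBB##...........
107 ..........###BBBBBBBBBBBBBBBBBBBBBBBBBBBBBBBBBBB###...........
111 ..........###BBBBBBBBBBBBBBBBBBBBBBBBBBBBBBBBBBB###...........
115 ..........###BBBBBBBBBBBBBBBBBBBBBBBBBBBBBBBBBBB###...........
119 ..........###BBBBBBBBBBBBBBBBBBBBBBBBBBBBBBBBBBBB##...........
123 .....................#BBBBBBBBBBBBBBBBBB......................
127 .....................#BBBBBBBBBBBBBBBBBB......................
131 .....................#BBBBBBBBBBBBBBBBBB......................
135 ..............................................................
```

```bash
python3 - <<'E'
from h import *
w=cam("wrist")
a=-.067;X=np.array([np.cos(a),np.sin(a)]);Y=np.array([-np.sin(a),np.cos(a)])
g=w[0].astype(int)
for c in(300,312,322):print(c,[(r,g[r,c].tolist()) for r in list(range(99,104))+list(range(119,124))+list(range(131,137))])
for r,l in((101.5,10.5),(121.5,-10.5),(133.5,-24.5)):
    for z in(36,14):print(r,z,(ray(w,(312,r),z)[:2]-l*Y).round(1))
# front edge of foam, col 312
for r in range(145,182):
    pass
print([(r,int(g[r,312].sum())) for r in range(145,185,1)])
b=g[:,:,2]
E
```

```text
300 [(99, [143, 141, 135]), (100, [146, 144, 138]), (101, [99, 125, 156]), (102, [80, 116, 166]), (103, [134, 196, 247]), (119, [131, 194, 248]), (120, [72, 97, 131]), (121, [83, 85, 87]), (122, [134, 131, 126]), (123, [136, 135, 130]), (131, [134, 132, 126]), (132, [131, 130, 125]), (133, [133, 131, 127]), (134, [134, 130, 126]), (135, [131, 130, 123]), (136, [134, 130, 125])]
312 [(99, [145, 142, 136]), (100, [145, 142, 137]), (101, [114, 131, 150]), (102, [136, 195, 247]), (103, [138, 200, 249]), (119, [129, 194, 248]), (120, [132, 193, 248]), (121, [129, 191, 247]), (122, [130, 192, 247]), (123, [131, 192, 247]), (131, [127, 189, 247]), (132, [105, 154, 219]), (133, [50, 63, 84]), (134, [79, 80, 80]), (135, [128, 126, 121]), (136, [131, 129, 125])]
322 [(99, [143, 139, 135]), (100, [143, 139, 135]), (101, [111, 126, 147]), (102, [80, 114, 164]), (103, [131, 191, 246]), (119, [129, 193, 248]), (120, [88, 124, 172]), (121, [65, 70, 80]), (122, [130, 127, 123]), (123, [136, 133, 128]), (131, [134, 130, 127]), (132, [132, 128, 124]), (133, [132, 130, 124]), (134, [133, 131, 126]), (135, [129, 129, 124]), (136, [133, 129, 126])]
101.5 36 [451.2 269.7]
101.5 14 [450.6 269.6]
121.5 36 [451.1 269.8]
121.5 14 [450.4 268.5]
133.5 36 [451.1 270.9]
133.5 14 [450.4 268.8]
[(145, 376), (146, 369), (147, 368), (148, 368), (149, 362), (150, 362), (151, 364), (152, 362), (153, 357), (154, 356), (155, 352), (156, 353), (157, 352), (158, 342), (159, 348), (160, 347), (161, 348), (162, 226), (163, 218), (164, 275), (165, 278), (166, 272), (167, 272), (168, 279), (169, 272), (170, 277), (171, 283), (172, 282), (173, 283), (174, 283), (175, 290), (176, 290), (177, 290), (178, 282), (179, 283), (180, 283), (181, 281), (182, 287), (183, 288), (184, 296)]
```

```bash
python3 - <<'E'
from h import *
t=cam("top");im=cv2.imread("pics/top0.png")[:,:,::-1].astype(int)
m=((im[:,:,2]>im[:,:,0]*1.3)&(im[:,:,2]>70)).astype(np.uint8)
n,l,s,ce=cv2.connectedComponentsWithStats(m)
for i in range(1,n):
    if s[i,4]>8 and 150<ce[i][0]<330 and 150<ce[i][1]<260:
        print(s[i],ce[i].round(2),ray(t,ce[i],14).round(1),ray(t,ce[i],36).round(1),ray(t,ce[i],52).round(1))
for r in range(212,238):print(r,"".join("B" if m[r,c] else "#" if im[r,c].max()<45 else "." for c in range(185,215)))
A=np.array([45*21*0+21*14*-17.5])/(45*21+21*14);print("centroid local y",A)
E
```

```text
[272 197   4   8  22] [273.59 200.64] [516.7  58.1  14. ] [513.6  55.2  36. ] [511.3  53.2  52. ]
[195 217  11  15 114] [199.64 224.01] [452.  266.5  14. ] [450.2 259.4  36. ] [448.9 254.2  52. ]
212 ..............................
213 ..............................
214 ..............................
215 ..............................
216 .........###.##...............
217 .........##.BBBB..............
218 .........##BBBBB..............
219 .........##BBBBB..............
220 ........###BBBBBBB............
221 ........###BBBBBBBBBB.........
222 ........###BBBBBBBBBB.........
223 ........###BBBBBBBBBB.........
224 ........###BBBBBBBBBB.........
225 ........##.BBBBBBBBBB.........
226 ........##.BBBBBBBBBB.........
227 ........##BBBBBBBBBBB.........
228 ........##BBBBBBBBBB..........
229 .......###BBBBB...............
230 .......###BBBBB...............
231 ........##...BB...............
232 ..............................
233 ..............................
234 ..............................
235 ...B..........................
236 ...B..............B...........
237 ..................B...........
centroid local y [-4.15254237]
```

>>> move_arm --steps '[[[0.9, -0.12, 0], 0.08, 1], [[0.9, -0.12, 0], 0, 1], [[0.9, -0.13, 0], 0, 1], [[0, 0, 1], 0, 1], [[0, 0, 1], 0, 1], [[0, 0, 1], 0, 1], [[0, 0, 1], 0, 1], [[0, 0, 1], 0, 1], [[0, 0, 0.8], 0, 1], [[0, 0, 0.6], 0, 1], [[0, 0, 0], 0, 1], [[0, 0, 0], 0, 1], [[0, 0, 0], 0, 1]]'

```text
t: 12.08
ee_pos: [452.3, 268.6, 42.1]
orientation: [2.298, 2.142, 0.002]
ft_force: [0.2, 0.1, -1.7]
width: 39.6
grasp_force: 30.0
```

```bash
python3 - <<'E'
from h import *
o=ctrl.get_obs();r=o["orientation"];print(o["ee_pos"],o["width"],o["ft_force"],(2*np.arctan2(r[1],r[0]))%(2*np.pi))
w=cam("wrist");cv2.imwrite("pics/w6.png",w[0][:,:,::-1])
q=o["ee_pos"];print(proj(w,[[q[0],q[1],q[2]+6.6+44],[q[0],q[1],36],[480,268,36]]).round())
m=w[0].astype(int);m=((m[:,:,2]>m[:,:,0]*1.35)&(m[:,:,2]>60)).astype(np.uint8)
n,l,s,ce=cv2.connectedComponentsWithStats(m)
print([(s[i].tolist(),ce[i].round(1).tolist()) for i in range(1,n) if s[i,4]>30])
E
```

```text
[452.34742014 268.64371528  42.09568328] 39.561727784290916 [ 0.15999987  0.08185387 -1.73937608] 1.5003580914834764
[[321. 267.]
 [321. 226.]
 [362. 224.]]
[([270, 153, 180, 3, 521], [357.7, 154.0]), ([290, 209, 55, 13, 705], [317.4, 215.0]), ([297, 261, 47, 12, 557], [320.3, 266.5])]
```

```bash
python3 - <<'E'
from h import *
w=cam("wrist");im=w[0].astype(int)
for r in range(203,230,2):
    print(r,"".join("B" if p[2]>1.35*p[0] and p[2]>60 else "#" if max(p)<75 else "o" if max(p)<115 else "." for p in im[r,280:362]))
a=-.07;Y=np.array([-np.sin(a),np.cos(a)])
print("far edge", ray(w,(318,208.5),36), (ray(w,(318,208.5),36)[:2]-10.5*Y).round(1))
for c in range(286,294,2):print(c,ray(w,(c,212),36)[:2].round(1),ray(w,(c,212),14)[:2].round(1))
for c in range(342,354,2):print(c,ray(w,(c,212),36)[:2].round(1),ray(w,(c,212),14)[:2].round(1))
print(ctrl.get_obs()["ee_pos"])
E
```

```text
203 ##################################################################################
205 ##################################################################################
207 ##################################################################################
209 ##########ooooooooooooooooooooooooooooooooooooooooooooooooooooooo#################
211 ##########BBBBBBBBBBBBBBBBBBBBBBBBBBBBBBBBBBBBBBBBBBBBBBBBBBBBBBB#################
213 ##########BBBBBBBBBBBBBBBBBBBBBBBBBBBBBBBBBBBBBBBBBBBBBBBBBBBBBBB#################
215 ##########BBBBBBBBBBBBBBBBBBBBBBBBBBBBBBBBBBBBBBBBBBBBBBBBBBBBBBB#################
217 ##########BBBBBBBBBBBBBBBBBBBBBBBBBBBBBBBBBBBBBBBBBBBBBBBBBBBBBBB#################
219 ##########BBBBBBBBBBBBBBBBBBBBBBBBBBBBBBBBBBBBBBBBBBBBBBBBBBBBBBB#################
221 ##########BBBBBBBBBBBBBBBBBBBBBBBBBBBBBBBBBBBBBBBBBBBBBBBBBBBBBBB#################
223 #########...............................................................o#########
225 #########................................................................#########
227 ########.................................................................o########
229 ########..................................................................o#######
far edge [451.55672255 281.17811499  36.        ] [450.8 270.7]
286 [430.1 280.2] [427.1 272.8]
288 [431.4 280.1] [428.6 272.7]
290 [432.7 280. ] [430.  272.6]
292 [434.1 279.9] [431.5 272.5]
342 [467.4 277.6] [468.4 269.8]
344 [468.7 277.5] [469.9 269.7]
346 [470.  277.4] [471.4 269.6]
348 [471.4 277.3] [472.8 269.5]
350 [472.7 277.2] [474.3 269.4]
352 [474.  277.1] [475.8 269.3]
[452.5576669  268.97028711  42.53499204]
```

>>> move_arm --steps '[[[0.06, -0.08, 0], 0, 1], [[0, 0, 0.2], 0, 1], [[0, 0, 0.2], 0, 1], [[0, 0, 0.1], 0, 1], [[0, 0, 0.08], 0, 1], [[0, 0, 0.06], 0, 1], [[0, 0, 0], 0, 1], [[0, 0, 0], 0, 1]]'

```text
t: 12.85
ee_pos: [449.6, 270.2, 25.1]
orientation: [-2.297, -2.143, 0.0]
ft_force: [1.2, 0.7, -1.2]
width: 39.3
grasp_force: 30.0
```

>>> move_arm --steps '[[[0, 0, 0.12], 0, 1], [[0, 0, 0.12], 0, 1], [[0, 0, 0.12], 0, 1], [[0, 0, 0.04], 0, 1], [[0, 0, 0], 0, 1], [[0, 0, 0], 0, 1]]'

```text
t: 13.35
ee_pos: [449.9, 270.4, 15.1]
orientation: [2.297, 2.143, 0.001]
ft_force: [2.6, 0.9, -4.4]
width: 39.5
grasp_force: 30.0
```

>>> move_arm --steps '[[[0, 0, 0.1], 0, 1], [[0, 0, 0.1], 0, 1], [[0, 0, 0.1], 0, 1], [[0, 0, 0.06], 0, 1], [[0, 0, 0], 0, 1], [[0, 0, 0], 0, 1]]'

```text
t: 13.85
ee_pos: [449.9, 270.5, 7.4]
orientation: [2.298, 2.142, 0.001]
ft_force: [-0.9, -1.5, 14.5]
width: 39.7
grasp_force: 30.0
```

>>> move_arm --steps '[[[0, 0, 0.06], 0, 1], [[0, 0, 0.04], 0, 1], [[0, 0, 0], 0, 1], [[0, 0, 0], 0, 1]]'

```text
t: 14.18
ee_pos: [450.1, 270.9, 6.5]
orientation: [-2.298, -2.142, -0.002]
ft_force: [-6.1, -2.3, 34.8]
width: 39.6
grasp_force: 30.0
```

>>> move_arm --steps '[[[0, 0, -0.1], 0, 1], [[0, 0, 0], 0, 0.6], [[0, 0, 0], 0, 0.3], [[0, 0, 0], 0, 0.3], [[0, 0, 0], 0, 0.3], [[0, 0, 0], 0, 0.3], [[0, 0, -0.3], 0, 0.3], [[0, 0, -0.7], 0, 0.3], [[0, 0, -1], 0, 0.3], [[0, 0, -1], 0, 0.3], [[0, 0, -1], 0, 0.3], [[-0.5, 0, -1], 0, 0.3], [[-1, 0, -1], 0, 0.3], [[-1, 0, -1], 0, 0.3], [[-1, 0, 0], 0, 0.3], [[-0.5, 0, 0], 0, 0.3], [[0, 0, 0], 0, 0.3], [[0, 0, 0], 0, 0.3]]'

```text
t: 15.68
ee_pos: [442.3, 170.2, 181.0]
orientation: [-2.299, -2.14, 0.001]
ft_force: [0.6, 0.1, -0.8]
width: 61.5
grasp_force: 0.0
```

```bash
python3 - <<'E'
from h import *
o=ctrl.get_obs();print(o["ee_pos"],o["width"],o["ft_force"])
w=cam("wrist");cv2.imwrite("pics/w7.png",w[0][:,:,::-1])
print([(np.round(b["rect"],1).tolist(),round(b["p"],2)) for b in cams.boxes_of("wrist","setting_block")])
im=w[0].astype(int)
m=((im[:,:,2]>im[:,:,0]*1.35)&(im[:,:,2]>60)).astype(np.uint8)
n,l,s,ce=cv2.connectedComponentsWithStats(m)
for i in range(1,n):
    if s[i,4]>60:print(s[i],cv2.minAreaRect(np.argwhere(l==i)[:,::-1].astype(np.float32)),ray(w,ce[i],58).round(1))
a=-.07;X=np.array([np.cos(a),np.sin(a),0])
for z in(58,62,66):
    q=proj(w,[np.array([450,270.5,z])-X*20,np.array([450,270.5,z])+X*20]);print(z,q.round(1).tolist())
x,y=proj(w,[450,268,58])[0].astype(int)
cv2.imwrite("pics/w7c.png",cv2.resize(w[0][:,:,::-1][max(0,y-60):y+60,x-60:x+100],(800,600),interpolation=cv2.INTER_CUBIC));print(max(0,y-60),x-60)
E
```

```text
[442.31533053 170.24372338 180.95963694] 61.45578151770174 [ 0.62186701  0.0562826  -0.77714876]
[([320.8, 86.3, 44.7, 33.5], 0.93), ([384.1, 282.6, 123.5, 171.6], 0.21)]
[309  75  26   8 207] ((321.5, 78.5), (7.0, 25.0), 90.0) [450.  270.3  58. ]
[301  89  41  17 129] ((321.0, 97.0), (16.0, 40.0), 90.0) [449.3 254.2  58. ]
[337 385   9   8  67] ((341.0, 388.5), (7.0, 8.0), 90.0) [448.4 -97.4  58. ]
58 [[299.9, 78.3], [342.9, 78.3]]
62 [[299.6, 78.1], [343.2, 78.0]]
66 [[299.3, 77.8], [343.5, 77.7]]
21 261
```

View pics/w7c.png

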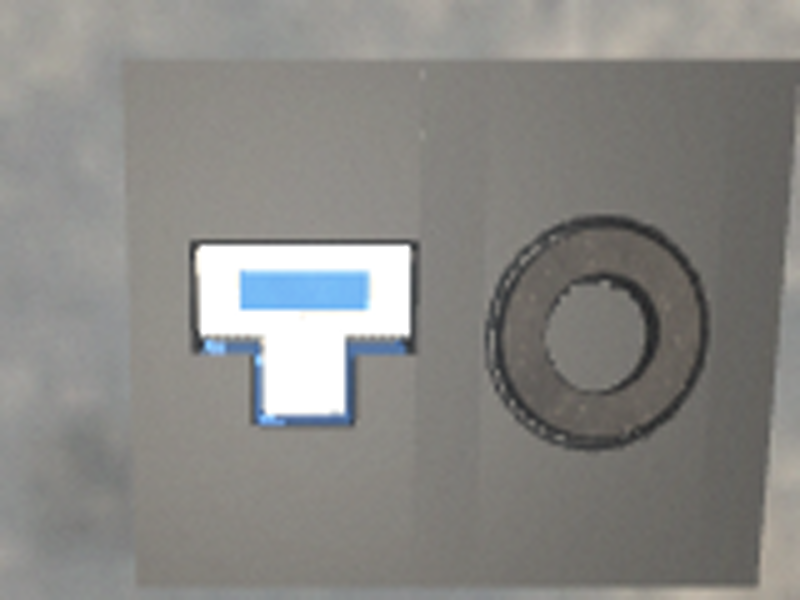

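Picture 10 shows the aluminium T standing squarely in its cutout, with an even gap all round. The force climbed from 14 to 35 N within 1 mm, so it is on the floor. On to the plain sleeve.

>>> move_arm --steps '[[[0, 0, 0], 1, 0.3], [[0, 0, 0], 0.8, 0.3], [[-0.5, 0.13, 0], 0, 0.3], [[-1, 0.26, 0], 0, 0.3], [[-1, 0.26, 0], 0, 0.3], [[-1, 0.26, 0], 0, 0.3], [[-1, 0.26, 0], 0, 0.3], [[-1, 0.26, 0], 0, 0.3], [[-1, 0.26, 0], 0, 0.3], [[-1, 0.26, 0], 0, 0.3], [[-1, 0.26, 0], 0, 0.3], [[-1, 0.26, 0], 0, 0.3], [[-1, 0.26, 0], 0, 0.3], [[-1, 0.26, 0], 0, 0.3], [[-1, 0.26, 0], 0, 0.3], [[-1, 0.26, 0], 0, 0.3]]'

```text
t: 17.12
ee_pos: [452.7, -178.5, 180.5]
orientation: [-2.456, -1.956, 0.001]
ft_force: [-0.6, 0.8, -0.3]
width: 61.4
grasp_force: 0.0
```

>>> move_arm --steps '[[[-1, 0.26, 0], 0, 0.3], [[-1, 0.26, 0], 0, 0.3], [[-1, 0.26, 0], 0, 0.3], [[-1, 0.26, 0], 0, 0.3], [[-1, 0.26, 0], 0, 0.3], [[-1, 0.26, 0], 0, 0.3], [[-1, 0.26, 0], 0, 0.3], [[-1, 0.26, 0], 0, 0.3], [[-1, 0.26, 0], 0, 0.3], [[-0.5, 0, 0], 0, 0.3], [[0, 0, 0], 0, 0.3], [[0, 0, 0], 0, 0.3], [[0, 0, 0], 0, 0.3]]'

```text
t: 18.2
ee_pos: [455.8, -421.0, 180.7]
orientation: [-2.457, -1.956, -0.0]
ft_force: [-0.1, 0.2, -0.5]
width: 61.5
grasp_force: 0.0
```

```bash
cat > sl.py <<'E'
from h import *
o=ctrl.get_obs();r=o["orientation"];print(o["ee_pos"],o["width"],"psi",(2*np.arctan2(r[1],r[0]))%(2*np.pi))
w=cam("wrist");cv2.imwrite("pics/w8.png",w[0][:,:,::-1])
print("expected",proj(w,[[457,-374,0],[457,-374,58]]).round())
for b in cams.cut_out("wrist","sleeve_2"):
    m=b["pixels"];v=w[0][m].mean(0)
    g=proj(w,[457,-374,29])[0]
    def f(q):
        t=np.linspace(0,6.28,40,endpoint=False);R_=np.array([q[0]+11*np.cos(t),q[1]+11*np.sin(t)]).T
        P=np.r_[np.c_[R_,np.zeros(40)],np.c_[R_,np.full(40,58)]]
        h=cv2.convexHull(np.round(proj(w,P)*16).astype(np.int32));M=np.zeros(m.shape,np.uint8);cv2.fillPoly(M,[h],1,cv2.LINE_8,4)
        return -np.minimum(M,m).sum()/np.maximum(M,m).sum()
    from scipy.optimize import minimize
    c=b["rect"][:2];q0=ray(w,c,29)[:2]
    s=minimize(f,q0,method="Nelder-Mead",options=dict(initial_simplex=np.array([q0,q0+[4,0],q0+[0,4]])))
    print(np.round(b["rect"],1),round(b["p"],2),"rgb",v.round(),"fit",s.x.round(1),round(-s.fun,2))
E
python3 sl.py
```

```text
[ 455.84357061 -420.98071103  180.68868787] 61.467680671571785 psi 1.3446872731695318
expected [[313. 132.]
 [311. 138.]]
[311.5 133.4  21.   29.5] 0.76 rgb [166. 161. 152.] fit [ 467.2 -348.9] -0.0
[343.  181.7  22.   33.2] 0.64 rgb [166.  92.  52.] fit [ 502.  -461.5] -0.0
[285.4  62.4  30.5  25.3] 0.57 rgb [174. 171. 166.] fit [ 453.  -266.1] -0.0sl.py:12: RuntimeWarning: overflow encountered in scalar negative
  return -np.minimum(M,m).sum()/np.maximum(M,m).sum()
```

```bash
sed -i 's/return -np.minimum(M,m).sum()/return -float(np.minimum(M,m).sum())/' sl.py; python3 sl.py
```

```text
[ 456.01687216 -421.09868788  181.18270685] 61.339070637303294 psi 1.3452337139687316
expected [[313. 132.]
 [311. 138.]]
[345.2 181.3  20.9  35.2] 0.67 rgb [167.  93.  52.] fit [ 479.3 -430.8] 0.86
```

```bash
for i in 1 2 3; do python3 sl.py | grep rgb; done
```

```text
[312.7 134.6  19.4  26.4] 0.91 rgb [170. 165. 156.] fit [ 456.5 -373. ] 0.76
[343.9 181.7  24.5  33.7] 0.75 rgb [167.  93.  53.] fit [ 478.6 -430.1] 0.88
[287.4  61.6  29.4  30. ] 0.63 rgb [172. 169. 164.] fit [ 450.  -299.3] 0.8
[312.9 132.1  20.5  25.6] 0.89 rgb [167. 162. 153.] fit [ 456.2 -374. ] 0.8
[344.9 181.6  25.9  30.7] 0.85 rgb [165.  93.  54.] fit [ 478.5 -431.1] 0.88
[286.6  58.8  34.1  25.9] 0.58 rgb [173. 170. 165.] fit [ 449.6 -298.5] 0.79
[287.   60.3  27.8  31.5] 0.96 rgb [169. 166. 161.] fit [ 449.3 -298.5] 0.81
[344.6 181.2  23.4  35. ] 0.77 rgb [166.  94.  54.] fit [ 478.7 -430.2] 0.91
[310.8 133.3  19.4  27. ] 0.66 rgb [160. 155. 147.] fit [ 456.5 -373.3] 0.87
```

>>> move_arm --steps '[[[0.9, -0.2, 0], 0, 0.3], [[0.96, -0.21, 0], 0, 0.3], [[0, 0, 0.8], 0, 0.3], [[0, 0, 1], 0, 0.3], [[0, 0, 1], 0, 0.3], [[0, 0, 0.6], 0, 0.3], [[0, 0, 0.2], 0, 0.3], [[0, 0, 0], 0, 0.3], [[0, 0, 0], 0, 0.3]]'

```text
t: 19.45
ee_pos: [456.6, -375.4, 91.8]
orientation: [2.458, 1.955, 0.0]
ft_force: [0.0, 0.1, 0.3]
width: 61.2
grasp_force: 0.0
```

```bash
python3 sl.py
```

```text
[ 456.62381563 -375.38157917   91.7926371 ] 61.15492322331094 psi 1.343787366230645
expected [[321. 190.]
 [321. 210.]]
[361.8 256.9  31.2  53.7] 0.75 rgb [182. 104.  60.] fit [ 479.  -430.1] 0.92
[322.4 199.5  26.8  41.8] 0.74 rgb [161. 155. 143.] fit [ 456.3 -371.6] 0.82
[269.2  12.8  42.6  21.6] 0.7 rgb [56. 54. 52.] fit [ 454.1 -217.5] 0.86
[289.5 111.6  36.7  35.5] 0.68 rgb [200. 196. 188.] fit [ 449.5 -299. ] 0.73
```

>>> move_arm --steps '[[[0.1, -0.03, 0.6], 0, 0.3], [[0, 0, 1], 0, 0.3], [[0, 0, 1], 0, 0.3], [[0, 0, 0.8], 0, 0.3], [[0, 0, 0.4], 0, 0.3], [[0, 0, 0], 0, 0.3], [[0, 0, 0], 0, 0.5], [[0, 0, 0], 0, 0.7], [[0, 0, 0], 0, 0.8], [[0, 0, 0], 0, 1], [[0, 0, 0], 0, 1], [[0, 0, 0], 0, 1], [[0, 0, 0], 0, 1], [[0, 0, 0], 0, 1], [[0, 0, 0], 0, 1]]'

```text
t: 20.8
ee_pos: [456.4, -372.7, -3.3]
orientation: [2.458, 1.955, 0.0]
ft_force: [-1.4, 0.5, 5.8]
width: 21.5
grasp_force: 30.0
```

>>> move_arm --steps '[[[0, 0, -0.4], 0, 1], [[0, 0, -0.8], 0, 1], [[0, 0, -1], 0, 1], [[0, 0, -1], 0, 1], [[0, 0, -1], 0, 1], [[0.5, 0, -0.8], 0, 1], [[1, -0.1, 0], 0, 1], [[1, -0.1, 0], 0, 1], [[1, -0.1, 0], 0, 1], [[1, -0.1, 0], 0, 1], [[1, -0.1, 0], 0, 1], [[1, -0.1, 0], 0, 1], [[1, -0.1, 0], 0, 1], [[1, -0.1, 0], 0, 1], [[1, -0.1, 0], 0, 1], [[1, -0.1, 0], 0, 1], [[1, -0.1, 0], 0, 1], [[1, -0.1, 0], 0, 1], [[1, -0.1, 0], 0, 1], [[1, -0.1, 0], 0, 1]]'

```text
t: 22.47
ee_pos: [503.3, -10.1, 121.6]
orientation: [-2.458, -1.956, 0.0]
ft_force: [-0.1, 0.3, -1.3]
width: 21.5
grasp_force: 29.9
```

>>> move_arm --steps '[[[1, -0.15, 0], 0, 1], [[1, -0.15, 0], 0, 1], [[0.46, 0, 0], -0.1, 1], [[0, 0, 0], 0, 1], [[0, 0, 0], 0, 1], [[0, 0, 0], 0, 1]]'

```text
t: 22.97
ee_pos: [509.9, 49.4, 121.3]
orientation: [2.45, 1.966, -0.001]
ft_force: [-1.2, -0.9, -0.3]
width: 20.9
grasp_force: 29.9
```

>>> move_arm --steps '[[[0.03, 0, 0.6], 0, 1], [[0, 0, 1], 0, 1], [[0, 0, 1], 0, 1], [[0, 0, 1], 0, 1], [[0, 0, 0.6], 0, 1], [[0, 0, 0.3], 0, 1], [[0, 0, 0.08], 0, 1], [[0, 0, 0.02], 0, 1], [[0, 0, 0], 0, 1], [[0, 0, 0], 0, 1]]'

```text
t: 23.8
ee_pos: [511.1, 50.8, 7.3]
orientation: [2.449, 1.965, 0.002]
ft_force: [0.3, -0.1, -0.9]
width: 21.3
grasp_force: 29.9
```

>>> move_arm --steps '[[[0, 0, 0.05], 0, 1], [[0, 0, 0.05], 0, 1], [[0, 0, 0], 0, 1], [[0, 0, 0], 0, 1]]'

```text
t: 24.13
ee_pos: [511.0, 51.1, 4.7]
orientation: [2.449, 1.966, 0.002]
ft_force: [-0.4, -0.7, 6.2]
width: 21.1
grasp_force: 30.0
```

>>> move_arm --steps '[[[0, 0, 0], 0, 0.7], [[0, 0, 0], 0, 0.5], [[0, 0, 0], 0, 0.3], [[0, 0, 0], 0, 0.3], [[0, 0, 0], 0, 0.3], [[0, 0, 0], 0, 0.3], [[0, 0, 0], 0, 0.3], [[0, 0, -0.4], 0, 0.3], [[0, 0, -0.8], 0, 0.3], [[0, 0, -1], 0, 0.5], [[0, 0, -1], 0, 0.7], [[0, 0, -1], 0, 1], [[-1, 0, -1], 0, 1], [[-1, 0, -1], 0, 1], [[-1, 0, -1], 0, 1], [[-1, 0, 0], 0, 1], [[0, 0, 0], 0, 1], [[0, 0, 0], 0, 1], [[0, 0, 0], 0, 1]]'

```text
t: 25.72
ee_pos: [488.3, -46.3, 183.8]
orientation: [-2.45, -1.965, 0.0]
ft_force: [0.6, 0.5, 0.2]
width: 0.8
grasp_force: 0.0
```

```bash
cat > cal.py <<'E'
from h import *
o=ctrl.get_obs();r=o["orientation"];print(o["ee_pos"].round(1),round(o["width"],1),"psi",(2*np.arctan2(r[1],r[0]))%(2*np.pi))
w=cam("wrist");cv2.imwrite("pics/w9.png",w[0][:,:,::-1]);im=w[0].astype(int)
y=-.217;X=np.array([np.cos(y),np.sin(y)]);Y=np.array([-np.sin(y),np.cos(y)]);O=np.array([506.5,5])
st=lambda p:((p[:2]-O)@np.array([X,Y]).T).round(1)
W=lambda x,y,z:np.r_[O+x*X+y*Y,z]
m=((im[:,:,0]>140)&(im[:,:,0]>1.6*im[:,:,2])&(im[:,:,0]>1.3*im[:,:,1])).astype(np.uint8)
n,l,s,ce=cv2.connectedComponentsWithStats(m);g=proj(w,W(30,-41,47))[0];print("knob guess",g)
for i in range(1,n):
    if s[i,4]>25:print("orange",s[i],ce[i].round(1),st(ray(w,ce[i],47)),st(ray(w,ce[i],37)))
from scipy.optimize import minimize
for b in cams.cut_out("wrist","sleeve_2"):
    M=b["pixels"];c=b["rect"][:2]
    def f(q):
        t=np.linspace(0,6.28,40,endpoint=False);R_=np.array([q[0]+11*np.cos(t),q[1]+11*np.sin(t)]).T
        h=cv2.convexHull(np.round(proj(w,np.r_[np.c_[R_,np.full(40,8)],np.c_[R_,np.full(40,66)]])*16).astype(np.int32))
        N=np.zeros(M.shape,np.uint8);cv2.fillPoly(N,[h],1,cv2.LINE_8,4);return -float(np.minimum(N,M).sum())/np.maximum(N,M).sum()
    q0=ray(w,c,37)[:2];s_=minimize(f,q0,method="Nelder-Mead",options=dict(initial_simplex=np.array([q0,q0+[4,0],q0+[0,4]])))
    print("sleeve",np.round(b["rect"]),round(b["p"],2),"stand",st(s_.x),s_.x.round(1),round(-s_.fun,2))
# profiles along stand y at plate lines
for x,z in((-25,22),(-18,22)):
    ys=np.arange(70,-30,-1.);uv=proj(w,np.array([W(x,q,z) for q in ys])).astype(np.float32)
    v=cv2.remap(w[0].sum(2,dtype=np.float32),uv[:,:1],uv[:,1:],cv2.INTER_LINEAR)[:,0].astype(int);d=np.abs(np.diff(v));print(x,[(ys[i]-.5,int(v[i+1]-v[i])) for i in np.where(d>35)[0]])
E
python3 cal.py
```

```text
[488.3 -46.3 183.8] 0.8 psi 1.3520208874642883
knob guess [355.84167565 168.03618156]
orange [464 131   9  16 104] [468.4 138.8] [144.  -10.8] [148.5 -11.9]
orange [483 137   5  10  37] [485.4 141.4] [161.7 -13.5] [166.7 -14.7]
orange [347 162  15  14 141] [354.4 168.9] [ 28.5 -41.9] [ 29.6 -43.9]
orange [595 283  13   3  27] [600.1 284. ] [ 320.5 -179.6] [ 330.3 -185.8]
sleeve [322.  78.  24.  30.] 0.74 stand [-6.  44.6] [510.3  49.8] 0.8
-25 [(np.float64(62.5), -38), (np.float64(61.5), -244), (np.float64(59.5), 219), (np.float64(8.5), -149), (np.float64(7.5), 127), (np.float64(6.5), 82), (np.float64(-2.5), -58), (np.float64(-26.5), -41), (np.float64(-27.5), -174)]
-18 [(np.float64(62.5), -78), (np.float64(61.5), -221), (np.float64(59.5), 161), (np.float64(58.5), 86), (np.float64(52.5), -71), (np.float64(43.5), 98), (np.float64(8.5), -153), (np.float64(7.5), 126), (np.float64(6.5), 84), (np.float64(-2.5), -51), (np.float64(-24.5), -48), (np.float64(-25.5), -108), (np.float64(-26.5), -77)]
```

Stand-frame readings: fixed face y≈60.3, sliding face 8.2, sleeve standing at (-6, 44.6), knob (29, -42). I'll push the knob from behind with shut fingers, about 30 mm of travel.

>>> move_arm --steps '[[[-0.42, 0.7, 0], 0, 1], [[-0.42, 0.73, 0], 0, 1], [[0, 0, 1], 0, 1], [[0, 0, 1], 0, 1], [[0, 0, 1], 0, 1], [[0, 0, 1], 0, 1], [[0, 0, 1], 0, 1], [[0, 0, 1], 0, 1], [[0, 0, 0.8], 0, 1], [[0, 0, 0.5], 0, 1], [[0, 0, 0], 0, 1], [[0, 0, 0], 0, 1], [[0, 0, 0], 0, 1]]'

```text
t: 26.9
ee_pos: [519.4, -74.4, 1.6]
orientation: [2.449, 1.967, 0.0]
ft_force: [0.3, -0.3, 0.2]
width: 0.3
grasp_force: 0.0
```

```bash
cat > ft.py <<'E'
from h import *
import sys
y=-.217;X=np.array([np.cos(y),np.sin(y)]);Y=np.array([-np.sin(y),np.cos(y)]);O=np.array([506.5,5]);A=np.array([X,Y])
F=[];E=[]
for i in range(int(sys.argv[1])):
    d=cams.get_image("wrist");o=ctrl.get_obs();F.append(o["ft_force"]);E.append(o["ee_pos"])
F=np.array(F);E=np.array(E);print("t",o["t"],"ee stand",((E[:,:2]-O)@A.T).mean(0).round(2),E[:,2].mean().round(1),"F stand",(F[:,:2]@A.T).mean(0).round(2),F[:,2].mean().round(2),"sd",F.std(0).round(2))
im=d["image"].astype(int);m=((im[:,:,0]>120)&(im[:,:,0]>1.6*im[:,:,2])&(im[:,:,0]>1.3*im[:,:,1])).astype(np.uint8)
n,l,s,ce=cv2.connectedComponentsWithStats(m);print([(s[i].tolist(),ce[i].round(1).tolist()) for i in range(1,n) if s[i,4]>100])
E
python3 ft.py 5
```

```text
t 27.15 ee stand [ 30.13 -75.07] 2.2 F stand [-0.15 -0.26] 0.1 sd [0.29 0.32 0.38]
[([559, 118, 30, 38, 809], [574.7, 135.4]), ([305, 180, 30, 35, 804], [319.1, 197.7])]
```

>>> move_arm --steps '[[[0.2, 0, 0], 0, 1], [[0.2, 0, 0], 0, 1], [[0.2, 0, 0], 0, 1], [[0.2, 0, 0], 0, 1], [[0.15, 0, 0], 0, 1], [[0.15, 0, 0], 0, 1], [[0.15, 0, 0], 0, 1], [[0.1, 0, 0], 0, 1], [[0.05, 0, 0], 0, 1], [[0, 0, 0], 0, 1], [[0, 0, 0], 0, 1]]'

```text
t: 28.07
ee_pos: [526.3, -40.5, 1.1]
orientation: [-2.45, -1.966, 0.0]
ft_force: [0.4, -0.7, -0.1]
width: 0.1
grasp_force: 0.0
```

```bash
python3 ft.py 4; python3 cal.py
```

```text
t 28.2667 ee stand [ 29.18 -40.36] 1.2 F stand [-0.67  0.06] 0.1 sd [0.4  0.7  0.21]
[([552, 206, 21, 26, 385], [563.8, 218.9]), ([307, 216, 29, 25, 519], [321.0, 227.7]), ([613, 231, 20, 21, 235], [623.3, 239.9])]
[526.3 -40.7   1.2] 0.5 psi 1.3524269268001374
knob guess [322.50117565 263.5109734 ]
orange [556 207  17  25 288] [565.5 219.6] [151.7 -16.7] [159.8 -20.4]
orange [306 217  29  23 481] [320.8 228. ] [ 29.1 -21.1] [ 29.1 -25.1]
orange [614 232  18  20 220] [623.1 239.9] [183.6 -27.7] [193.7 -32.2]
sleeve [242.  88.  76.  59.] 0.74 stand [-5.5 44.7] [510.7  49.8] 0.95
-25 [(np.float64(62.5), -44), (np.float64(61.5), -361), (np.float64(58.5), 186), (np.float64(57.5), 151), (np.float64(51.5), -120), (np.float64(50.5), -170), (np.float64(49.5), -103), (np.float64(48.5), -44), (np.float64(44.5), 36), (np.float64(43.5), 36), (np.float64(42.5), 216), (np.float64(41.5), 119), (np.float64(40.5), 39), (np.float64(35.5), -83), (np.float64(34.5), -66), (np.float64(29.5), -188), (np.float64(28.5), 323), (np.float64(18.5), -271), (np.float64(17.5), 120), (np.float64(-8.5), -162)]
-18 [(np.float64(61.5), -370), (np.float64(60.5), 325), (np.float64(59.5), 49), (np.float64(55.5), -347), (np.float64(54.5), -90), (np.float64(37.5), 387), (np.float64(36.5), 56), (np.float64(32.5), -157), (np.float64(29.5), -180), (np.float64(28.5), 328), (np.float64(18.5), -220), (np.float64(17.5), 59), (np.float64(-6.5), -69), (np.float64(-7.5), -130)]
```

>>> move_arm --steps '[[[0.06, 0, 0], 0, 1], [[0.06, 0, 0], 0, 1], [[0.06, 0, 0], 0, 1], [[0.06, 0, 0], 0, 1], [[0.04, 0, 0], 0, 1], [[0.03, 0, 0], 0, 1], [[0, 0, 0], 0, 1], [[0, 0, 0], 0, 1]]'

```text
t: 29.03
ee_pos: [528.3, -33.0, 1.3]
orientation: [-2.45, -1.966, -0.0]
ft_force: [-1.1, -0.8, 0.5]
width: 0.6
grasp_force: 0.5
```

```bash
python3 ft.py 6; python3 cal.py | egrep "sleeve|^-"
```

```text
t 29.3333 ee stand [ 29.43 -32.51] 1.3 F stand [ 0.07 -0.26] 0.03 sd [0.45 0.53 0.32]
[([306, 217, 30, 25, 509], [320.8, 228.7]), ([548, 222, 21, 26, 355], [559.3, 235.2]), ([607, 251, 19, 20, 221], [616.6, 259.2])]
sleeve [244. 101.  71.  56.] 0.63 stand [-5.1 47.4] [511.7  52.4] 0.94
-25 [(np.float64(61.5), -382), (np.float64(60.5), 47), (np.float64(59.5), 67), (np.float64(58.5), 263), (np.float64(52.5), -62), (np.float64(51.5), -150), (np.float64(50.5), -141), (np.float64(49.5), -67), (np.float64(45.5), 76), (np.float64(44.5), 58), (np.float64(43.5), 187), (np.float64(42.5), 104), (np.float64(36.5), -79), (np.float64(35.5), 80), (np.float64(25.5), -155), (np.float64(-1.5), -40), (np.float64(-2.5), -158)]
-18 [(np.float64(61.5), -53), (np.float64(60.5), 66), (np.float64(56.5), -278), (np.float64(55.5), -157), (np.float64(38.5), 356), (np.float64(37.5), 68), (np.float64(33.5), -108), (np.float64(32.5), 129), (np.float64(25.5), -201), (np.float64(24.5), 65), (np.float64(-0.5), -92), (np.float64(-1.5), -105)]
```

>>> move_arm --steps '[[[0.02, 0, 0], 0, 1], [[0.02, 0, 0], 0, 1], [[0, 0, 0], 0, 1], [[0, 0, 0], 0, 1]]'

```text
t: 29.77
ee_pos: [528.4, -32.2, 1.3]
orientation: [2.45, 1.966, -0.0]
ft_force: [0.1, -2.1, -0.8]
width: 0.2
grasp_force: 0.9
```

```bash
python3 ft.py 8; python3 cal.py | egrep "sleeve"
```

```text
t 30.1667 ee stand [ 29.44 -31.61] 1.3 F stand [ 0.3  -2.05] -0.13 sd [0.49 0.54 0.56]
[([306, 217, 30, 25, 504], [320.8, 229.0]), ([547, 224, 21, 26, 364], [558.9, 237.1]), ([607, 253, 18, 20, 219], [616.0, 261.4])]
sleeve [242. 101.  72.  55.] 0.56 stand [-5.1 48.2] [511.9  53.1] 0.96
```

>>> move_arm --steps '[[[0.02, 0, 0], 0, 1], [[0, 0, 0], 0, 1], [[0, 0, 0], 0, 1]]'

```text
t: 30.52
ee_pos: [528.6, -31.6, 1.3]
orientation: [2.45, 1.966, 0.0]
ft_force: [0.0, -2.2, -0.2]
width: 0.5
grasp_force: 0.9
```

```bash
python3 ft.py 8; python3 cal.py | egrep "sleeve"
```

```text
t 30.9167 ee stand [ 29.43 -31.03] 1.3 F stand [ 0.31 -1.89] -0.02 sd [0.46 0.51 0.46]
[([306, 217, 30, 25, 511], [320.9, 228.9]), ([547, 225, 21, 26, 362], [558.8, 238.1]), ([606, 254, 18, 21, 219], [615.6, 262.7])]
sleeve [243. 101.  74.  57.] 0.94 stand [-5.2 48.7] [511.9  53.6] 0.96
```

>>> move_arm --steps '[[[0.02, 0, 0], 0, 1], [[0, 0, 0], 0, 1], [[0, 0, 0], 0, 1]]'

```text
t: 31.27
ee_pos: [528.6, -31.2, 1.3]
orientation: [-2.45, -1.967, 0.0]
ft_force: [0.1, -1.8, 0.2]
width: 0.2
grasp_force: 0.9
```

```bash
python3 ft.py 8; python3 cal.py | egrep "sleeve"
```

```text
t 31.6667 ee stand [ 29.43 -30.56] 1.3 F stand [ 0.19 -1.39] -0.14 sd [0.51 0.14 0.36]
[([306, 217, 30, 25, 518], [320.8, 228.8]), ([547, 227, 21, 25, 356], [558.3, 239.2]), ([606, 256, 18, 20, 217], [615.4, 264.0])]
sleeve [244. 101.  74.  58.] 0.69 stand [-5.2 49.1] [512.   54.1] 0.95
sleeve [277. 184. 150. 126.] 0.56 stand [28.9  2.5] [535.3   1.2] 0.36
sleeve [267. 159. 223. 319.] 0.24 stand [-19.9  22.5] [491.9  31.2] 0.07
```

>>> move_arm --steps '[[[0.02, 0, 0], 0, 1], [[0, 0, 0], 0, 1], [[0, 0, 0], 0, 1]]'

```text
t: 32.02
ee_pos: [528.8, -30.7, 1.3]
orientation: [-2.45, -1.967, 0.0]
ft_force: [-0.5, -2.0, -0.8]
width: 0.4
grasp_force: 0.9
```

```bash
python3 ft.py 8; python3 cal.py | egrep "sleeve|^-"
```

```text
t 32.4167 ee stand [ 29.42 -30.06] 1.3 F stand [ 0.06 -2.02] -0.51 sd [0.43 0.42 0.57]
[([306, 217, 30, 25, 511], [320.9, 228.9]), ([547, 228, 20, 25, 352], [558.2, 240.2]), ([606, 257, 18, 20, 221], [614.9, 265.1])]
sleeve [243. 103.  73.  59.] 0.86 stand [-5.5 49.6] [511.8  54.6] 0.96
sleeve [522. 376.  27.  47.] 0.71 stand [ 173.4 -147.6] [ 644.1 -176.5] 0.34
-25 [(np.float64(61.5), -194), (np.float64(60.5), 190), (np.float64(54.5), -98), (np.float64(53.5), -241), (np.float64(52.5), -79), (np.float64(47.5), 71), (np.float64(46.5), 109), (np.float64(45.5), 157), (np.float64(44.5), 87), (np.float64(38.5), -79), (np.float64(37.5), 99), (np.float64(28.5), -134), (np.float64(-0.5), -197)]
-18 [(np.float64(64.5), -58), (np.float64(59.5), -37), (np.float64(58.5), -367), (np.float64(57.5), -45), (np.float64(40.5), 425), (np.float64(35.5), -86), (np.float64(34.5), 132), (np.float64(28.5), -66), (np.float64(27.5), -87), (np.float64(1.5), -122), (np.float64(0.5), -77)]
```

>>> move_arm --steps '[[[0.02, 0, 0], 0, 1], [[0, 0, 0], 0, 1], [[0, 0, 0], 0, 1]]'

```text
t: 32.77
ee_pos: [528.9, -30.2, 1.3]
orientation: [2.45, 1.966, 0.0]
ft_force: [-0.6, -1.9, -0.7]
width: 0.3
grasp_force: 0.9
```

```bash
python3 ft.py 8; python3 cal.py | egrep "sleeve"
```

```text
t 33.1667 ee stand [ 29.43 -29.56] 1.3 F stand [ 0.43 -1.53] -0.04 sd [0.38 0.47 0.64]
[([306, 217, 29, 25, 512], [320.7, 228.8]), ([546, 229, 21, 25, 360], [558.0, 241.2]), ([605, 258, 18, 20, 219], [614.5, 266.2])]
sleeve [243. 101.  72.  58.] 0.78 stand [-5.1 50.3] [512.3  55.2] 0.97
```

>>> move_arm --steps '[[[0.02, 0, 0], 0, 1], [[0, 0, 0], 0, 1], [[0, 0, 0], 0, 1]]'

```text
t: 33.52
ee_pos: [528.9, -29.7, 1.3]
orientation: [-2.45, -1.966, 0.0]
ft_force: [0.3, -2.2, -1.0]
width: 0.7
grasp_force: 0.9
```

```bash
python3 ft.py 8; python3 cal.py | egrep "sleeve"
```

```text
t 33.9167 ee stand [ 29.43 -29.07] 1.3 F stand [ 0.46 -2.17] -0.11 sd [0.22 0.42 0.41]
[([306, 217, 30, 25, 519], [320.8, 228.8]), ([546, 230, 21, 25, 358], [557.8, 242.2]), ([605, 259, 18, 20, 214], [614.2, 267.5])]
sleeve [243. 101.  73.  56.] 0.94 stand [-5.1 50.8] [512.4  55.7] 0.95
```

>>> move_arm --steps '[[[0.02, 0, 0], 0, 1], [[0, 0, 0], 0, 1], [[0, 0, 0], 0, 1]]'

```text
t: 34.27
ee_pos: [529.2, -29.3, 1.3]
orientation: [2.45, 1.966, 0.0]
ft_force: [-0.9, -3.8, -0.3]
width: 0.5
grasp_force: 1.4
```

```bash
python3 ft.py 8; python3 cal.py | egrep "sleeve|^-"
```

```text
t 34.6667 ee stand [ 29.51 -28.62] 1.3 F stand [ 0.48 -2.91] -0.27 sd [0.73 0.55 0.37]
[([307, 217, 29, 25, 508], [320.8, 229.2]), ([546, 230, 20, 26, 354], [557.1, 243.0]), ([605, 260, 17, 20, 215], [613.6, 268.4])]
sleeve [242. 103.  71.  57.] 0.76 stand [-5.2 50.8] [512.3  55.7] 0.96
-25 [(np.float64(62.5), -98), (np.float64(61.5), 77), (np.float64(56.5), -36), (np.float64(55.5), -191), (np.float64(54.5), -142), (np.float64(53.5), -69), (np.float64(47.5), 41), (np.float64(46.5), 158), (np.float64(45.5), 151), (np.float64(44.5), 85), (np.float64(37.5), 63), (np.float64(29.5), -122), (np.float64(1.5), -178)]
-18 [(np.float64(64.5), -41), (np.float64(63.5), 36), (np.float64(59.5), -372), (np.float64(58.5), -61), (np.float64(41.5), 388), (np.float64(40.5), 64), (np.float64(36.5), -62), (np.float64(35.5), 91), (np.float64(29.5), -132), (np.float64(3.5), -108), (np.float64(2.5), -90)]
```

The sleeve has stopped moving (50.8 → 50.8) and the force rose about 1 N above the sliding friction, so both jaws are touching it gently. Withdrawing now.

>>> move_arm --steps '[[[-0.1, 0, 0], 0, 1], [[-0.3, 0, 0], 0, 1], [[-0.5, 0, 0], 0, 1], [[-0.5, 0, 0], 0, 1], [[0, 0, -0.5], 0, 1], [[0, 0, -1], 0, 1], [[0, 0, -1], 0, 1], [[0, 0, -1], 0, 1], [[0, 0, -1], 0, 1], [[0, 0, -1], 0, 1], [[0, 0, -1], 0, 1], [[0, 0, -0.7], 0, 1], [[0, -1, 0], 0, 1], [[0, -0.4, 0], 0, 1], [[0, 0, 0], 0, 1], [[0, 0, 0], 0, 1], [[0, 0, 0], 0, 1]]'

```text
t: 36.18
ee_pos: [487.6, -56.2, 180.8]
orientation: [-2.45, -1.966, 0.0]
ft_force: [-0.5, 0.7, -0.4]
width: 0.4
grasp_force: 0.0
```

```bash
cat >> cal.py <<'E'
for x,z in((-31,22),(-28,22),(-25,22),(-22,22),(5,22),(8,22),(10,22),(12,22)):
    for lo,hi in((28,48),(52,66)):
        ys=np.arange(hi,lo,-.25);uv=proj(w,np.array([W(x,q,z) for q in ys])).astype(np.float32)
        v=cv2.remap(w[0].sum(2,dtype=np.float32),uv[:,:1],uv[:,1:],cv2.INTER_CUBIC)[:,0];d=np.diff(cv2.GaussianBlur(v[:,None],(1,5),0)[:,0]);k=np.argsort(-np.abs(d))[:6]
        print("edge",x,(lo,hi),sorted([(round(float(ys[i]-.12),1),int(d[i])) for i in k]))
E
python3 cal.py
```

```text
[487.6 -56.2 180.8] 0.4 psi 1.352356859770186
knob guess [355.01805686 159.17554602]
orange [465 121   9  16 110] [469.5 128.7] [143.9 -10.3] [148.4 -11.2]
orange [347 122  15  13  43] [353.6 126.7] [27.6 -8.2] [28.6 -9. ]
orange [484 126   6  10  35] [486.8 130.3] [161.5 -11.9] [166.5 -12.8]
orange [596 283  11   3  27] [600.2 284.1] [ 319.4 -187.7] [ 329.2 -193.9]
sleeve [322.  63.  25.  32.] 0.95 stand [-5.6 50.8] [512.   55.8] 0.82
sleeve [324. 110. 116. 216.] 0.18 stand [-4.2 11.5] [504.9  17.2] 0.02
-25 [(np.float64(62.5), -77), (np.float64(61.5), -310), (np.float64(60.5), 54), (np.float64(59.5), 117), (np.float64(58.5), 155), (np.float64(38.5), 36), (np.float64(29.5), -102), (np.float64(28.5), -161), (np.float64(26.5), 75), (np.float64(25.5), 115)]
-18 [(np.float64(61.5), -290), (np.float64(59.5), 70), (np.float64(58.5), 174), (np.float64(54.5), -39), (np.float64(53.5), -48), (np.float64(49.5), 37), (np.float64(29.5), -95), (np.float64(28.5), -103), (np.float64(27.5), 134)]
edge -31 (28, 48) [(28.4, -25), (28.6, -60), (28.9, -70), (29.1, -62), (29.4, -42), (29.6, -16)]
edge -3
[... 693 characters left out ...]
.1, 51), (39.4, 69), (39.6, 72), (39.9, 59), (40.1, 35)]
edge 5 (52, 66) [(59.9, 38), (60.1, 46), (60.4, 44), (61.4, -58), (61.6, -58), (61.9, -38)]
edge 8 (28, 48) [(41.4, 25), (41.6, 24), (43.1, 26), (43.4, 34), (43.6, 32), (43.9, 22)]
edge 8 (52, 66) [(58.4, 54), (58.6, 61), (58.9, 58), (61.1, -76), (61.4, -84), (61.6, -75)]
edge 10 (28, 48) [(43.4, 24), (43.6, 23), (44.9, -21), (45.1, -27), (45.4, -26), (45.6, -21)]
edge 10 (52, 66) [(59.4, 64), (59.6, 61), (60.9, -59), (61.1, -77), (61.4, -83), (61.6, -73)]
edge 12 (28, 48) [(38.9, 7), (39.1, 11), (39.4, 13), (39.6, 13), (39.9, 10), (40.1, 6)]
edge 12 (52, 66) [(57.6, 41), (60.9, -51), (61.1, -73), (61.4, -82), (61.6, -75), (61.9, -52)]
```

```bash
python3 -c "
from workcell import ctrl
print(ctrl.close_job())"
```

```text
the job is handed in; nothing more can be done
None
```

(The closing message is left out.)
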